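# Shim the hold-down bar of a power module

## Task

Stack spacer plates from the mat flat and centred, long side along the module, on the power module in front of the bar post, just as many as it takes for the sprung hold-down bar to bear on the stack when it is nearly level, with no gap left and no plate too many. Then swing the bar over to its stop, press it down by its knob so that its foot clamps the stack firmly, and finish while still holding it down; leave the other things where they are.

Things in the scene. Friction and masses are not known exactly. Their poses are not given: they have to be found in the camera images.
- chassis: fixed open grey chassis, 260 x 260 mm, walls 30 mm high, blue board inside (top at 12 mm). Origin: centre of underside, at table height; x points away from the robot, z up. In its frame (mm): bar post at (90, 0), module to be held down at (-20, 0), two other modules 44 x 26, of the other two heights, at (60, -85) and (-80, 95) in changing order; other parts on the board at most 39 high
- seat (a point): point at table height under the centre of the module to be held down; axes as the chassis's. The module is a fixed black block with flat aluminium top, 44 mm along x, 26 mm along y. Its top is 48, 60 or 72 mm above the table, not told which: feel or see it. It needs 3, 2 or 1 plates accordingly: the right stack's top is at 84 mm. Plates lie with the 50 mm side along x
- pivot (a point): point on the upright swivel axis of the bar post, at the height of the bar's tilt axis, 90 mm above the table
- knob (a point): centre of the black ball knob (28 mm diameter) on top of the bar's free end. With the bar level it lies 165 mm out from the pivot along the bar and 42 mm above it; it turns with the bar about the pivot. About 15 N down at the knob, the spring included, clamps the stack firmly
- turret (a joint): swivel of the bar, rad. 0 = at its stop: the bar points along the chassis's -x with its foot exactly over the seat. Grows clockwise seen from above as the bar swings away to the chassis's +y side (bar direction = chassis yaw + pi - value). Light friction, stays where left
- bar (a joint): tilt of the steel hold-down bar (18 mm wide), rad. 0 = level, on its bottom stop; grows upward. A spring lifts it to about 0.45; holding it level takes about 4 N down at the knob. Its round rubber foot, 110 mm out from the pivot, has its lowest point at 80 mm when level. Pressed on the right stack it rests at 0.036, one plate too many 0.145; one too few: foot hangs 8 mm clear
- plate1: plain aluminium spacer plate 50 x 30 x 12 mm, one of four alike, at the start lying flat on the rubber mat (mat top 4 mm above the table). Origin: centre of its underside; x along the 50 mm side, y along the 30 mm side, z up
- plate2: plain aluminium spacer plate 50 x 30 x 12 mm, one of four alike, at the start lying flat on the rubber mat (mat top 4 mm above the table). Origin: centre of its underside; x along the 50 mm side, y along the 30 mm side, z up
- plate3: plain aluminium spacer plate 50 x 30 x 12 mm, one of four alike, at the start lying flat on the rubber mat (mat top 4 mm above the table). Origin: centre of its underside; x along the 50 mm side, y along the 30 mm side, z up
- plate4: plain aluminium spacer plate 50 x 30 x 12 mm, one of four alike, at the start lying flat on the rubber mat (mat top 4 mm above the table). Origin: centre of its underside; x along the 50 mm side, y along the 30 mm side, z up
- capacitor: bystander: dark capacitor can, 18 mm diameter, 30 mm high, standing on the mat between the plates. Origin: centre of underside
- toroid: bystander: copper-coloured ring, 28 mm diameter, 10 mm high, lying on the circuit board near the front right corner. Origin: centre of underside
- spool: bystander: grey wire spool, 54 mm diameter, 42 mm high. Origin: centre of underside
- screwdriver: bystander: black-handled screwdriver, 200 mm long, 26 mm thick, lying along its x. Origin: under its middle
- jar: bystander: amber jar, 48 mm diameter, 50 mm high. Origin: centre of underside
- meter: bystander: grey hand meter, 150 x 80 x 41 mm, lying flat. Origin: centre of underside
Things that resemble listed ones, but are neither listed nor needed, are in the scene too. Leave any orange or purple look-alike of the plate2 alone.

How it is judged:
By the outcome, as a careful person would: the job done as asked, in the order asked, and still so for the second after the job is handed in, while the arm keeps its last pose, push and grip.
It also fails if it takes over 72 s, if anything falls off the work surface, if the arm or the gripper's body presses on something with over 40 N, if the wrist force passes 120 N, or if a joint passes its speed limit or range.

## Robot

A 6-joint arm with a two-finger parallel gripper is mounted at the origin on the work surface. World frame = base frame: x ahead of the robot, y to its left, z up, the work surface at z = 0. Lengths are in mm, angles in rad, forces in N, time in s.
With the tool pointing down it reaches from about 275 to 750 mm from the base axis. Payload 10.2 kg.
Tool frame: the origin (TCP) lies between the finger pads; the fingertips stand 17 mm ahead of it and the grasp point (between the pads) lies 2 mm behind it; y points along the fingers, x is the direction in which the jaws open and shut, and the axes are right-handed (so a half turn about y gives the same grasp; the last joint's range is limited). The gripper opens to 85 mm and grips with 20 to 120 N. Pads are 22 mm wide; open, the fingers measure 114 mm over their backs; the gripper's body (76 mm by 85 mm) begins 54 mm behind the grasp point. The pads swing forward as they close: fully open they stand 13 mm farther back than shut.
Start: joints at [-1.543, 0.313, 1.498, -0, 1.331, -0.223], TCP at [130.28, -508.584, 217.794] pointing down, gripper open.
Joint ranges: [-2.94, 2.94], [-0.97, 2.17], [0.19, 2.56], [-1.23, 4.37], [0.02, 3.11], [-2.88, 2.88]. Speed limits (rad/s): [2.39, 2.39, 3.01, 3.14, 3.14, 3.14].

## Interface

Orientations are given as a unit quaternion [w, x, y, z].
In Python, from rig import ctrl gives the robot as it stands.
- The arm moves only by the tool jog_arm, never from a script. Its argument "targets" is a list of rows, each an object with "offset": the shift along the tool's x, y, z in m, a list of three; "yaw": the turn about the tool's y in rad. In form: [{"offset": [dx, dy, dz], "yaw": yaw}, ...]. A call has 1 to 12 rows; each row is the pose to reach, as a shift and turn from the pose measured when the call began, along the tool's axes at that moment; what a row does not reach only later rows make up. A row lasts 1/12 s, in which the tool goes at most 41.7 mm and 7.16 degrees, less where a joint would pass 70% of its speed; a pose out of reach is approached as far as the arm can. A call with a gripper value outside its range is refused whole. "fingers" is the finger opening in m, from 0 to 0.0854, set as the call begins (left out, the last holds). The fingers move at their own pace and stop on an object; "grip_force" is the grip in N (left out, the last holds). Time passes only in rows, so rows that repeat a pose let the fingers close. It gives the time, the measured TCP pose, the force and the opening at its end, in the units of the state.
- ctrl.sense(): the state, without advancing time (a new reading comes with each control period).
- ctrl.capture(name): name is "side" or "top"; returns a dict with "img" (480x640x3 uint8, red, green, blue), "intrinsics" (3x3 intrinsics, pixels), "T" (4x4, takes a point from camera to world coordinates). Camera axes: x right, y up, looking along -z (the intrinsics and any distortion apply to the point x, -y, -z); pixel columns grow to the right and rows downward; lengths in mm; the calibration is good to about 2 mm. A picture is of the moment at which its call begins. There is no depth.
- ctrl.finish_job(): hands the job in, once; it reports no verdict.
Trained networks look in the newest picture that a camera, given by its name, has taken for a name from the list of things; names that differ only in an ending like _2 or _b are one class to them, and where a whole thing is asked for, a point or a joint stands for the part that bears it (a point fixed in the world has none). Each returns a list of dicts, best first, with "score" (0 to 1); they miss things now and then, are a little off and sometimes report something else, mostly with a low value. They report only what shows in the picture. A call takes as long as a camera call. They do not tell look-alikes from the thing itself.
- ctrl.boxes_of(camera, target): "box" ([left, top, right, bottom] in pixels, round what is visible of it).
- ctrl.regions_of(camera, target): "region" (480x640 bool, what is visible of it) and "box" ([left, top, right, bottom] in pixels, round what is visible of it).
The state is a dict: "time_s": time; "joints": joint angles; "dq": joint speeds; "tau": joint torques, N m; "eef_pos": TCP position; "ee_rot": TCP orientation; "force": force on the tool from outside, world axes, zero at the start; "wrist_torque": the same for the moment, N m; "grip_width": opening from 0.0 (shut) to 1.0 (fully open).
Only numpy, scipy, OpenCV 4.12 (cv2) and the standard library are available. Lean on these libraries where they do the work, as an engineer would, in place of code of your own. Each camera call takes 0.05 s, during which the arm holds its last target.

## Working session

There is one attempt and no reset: what is moved stays moved. The work goes in short steps, Python scripts to look and compute and a tool call to move; the robot and the scene stay as the last step left them, time stands still between calls to the robot, and variables do not carry over. Pictures are saved under pics/ and viewed, and the job is handed in when it is done.

Besides the shell and the picture viewer there is one more tool, called after "Emit:" as name([rows], argument=value, ...), one row to a line, values as JSON. jog_arm: Moves the arm, as the interface text tells. Its arguments: {"type":"object","properties":{"targets":{"type":"array"},"fingers":{"type":"number"},"grip_force":{"type":"number"}},"required":["targets"]}

```bash
ls; mkdir -p pics
python3 - <<'E'
from rig import ctrl
import cv2,numpy as np
s=ctrl.sense(); print(s)
for n in("side","top"):
    c=ctrl.capture(n); cv2.imwrite(f"pics/{n}0.png",c["img"][:,:,::-1]); print(n,c["intrinsics"],c["T"], [k for k in c])
E
```

```text
pics
{'time_s': 0.0, 'joints': array([-1.54345477e+00,  3.13401141e-01,  1.49847084e+00, -9.32789691e-06,
        1.33097651e+00, -2.23404325e-01]), 'dq': array([-4.15063974e-04, -2.48052176e-04, -1.83472506e-05,  4.39708783e-04,
        6.03772326e-04,  1.82256692e-03]), 'tau': array([ 5.11172493e-05, -4.12264431e+01, -2.59742260e+01, -1.87015826e-04,
        4.11340196e-03, -1.11711344e-06]), 'eef_pos': array([ 130.24213599, -508.29673662,  217.24737426]), 'ee_rot': array([ 0.55893945, -0.55825715,  0.43383667, -0.43326827]), 'force': array([ 0.09181878,  0.29192309, -0.44581683]), 'wrist_torque': array([ 0.02561179,  0.0032826 , -0.03308947]), 'grip_width': 1.0027563002472937}
side [[445.73109202   0.         315.5942578 ]
 [  0.         445.73109202 235.18246072]
 [  0.           0.           1.        ]] [[ 9.48520168e-01  2.34812223e-01 -2.12538727e-01  2.28681725e+02]
 [-3.16639269e-01  6.88214689e-01 -6.52763445e-01 -7.97079735e+02]
 [-7.00456160e-03  6.86457400e-01  7.27136283e-01  1.05267371e+03]
 [ 0.00000000e+00  0.00000000e+00  0.00000000e+00  1.00000000e+00]] ['img', 'intrinsics', 'T']
top [[531.14137056   0.         317.30272211]
 [  0.         531.14137056 233.70603269]
 [  0.           0.           1.        ]] [[-2.74585004e-02  9.82789882e-01 -1.82674791e-01  3.07769036e+02]
 [-9.99501504e-01 -2.41443895e-02  2.03418915e-02  6.61022022e+01]
 [ 1.55812339e-02  1.83142287e-01  9.82962933e-01  1.25270416e+03]
 [ 0.00000000e+00  0.00000000e+00  0.00000000e+00  1.00000000e+00]] ['img', 'intrinsics', 'T']
```

View pics/side0.png

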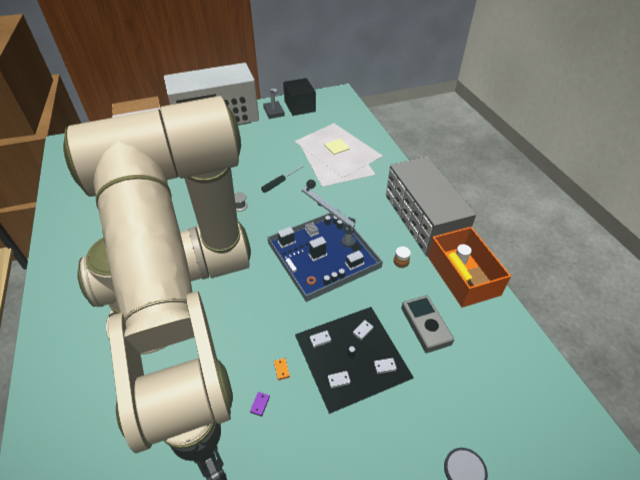

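View pics/top0.png

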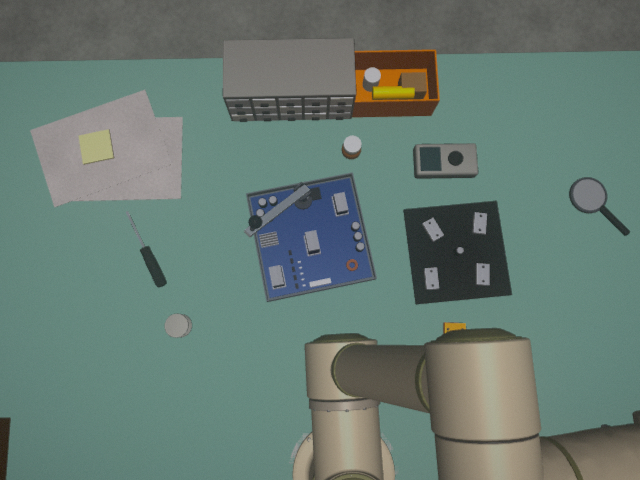

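```bash
cat > h.py <<'E'
import numpy as np,cv2,pickle
from scipy.optimize import least_squares
def load(n): return pickle.load(open(n,'rb'))
def proj(c,P):
    P=np.atleast_2d(np.asarray(P,float)); T=c["T"];q=(P-T[:3,3])@T[:3,:3]
    K=c["intrinsics"]; x=q[:,0]/-q[:,2]; y=-q[:,1]/-q[:,2]
    return np.c_[K[0,0]*x+K[0,2],K[1,1]*y+K[1,2]]
def ray(c,uv):
    K=c["intrinsics"]; d=np.array([(uv[0]-K[0,2])/K[0,0],-(uv[1]-K[1,2])/K[1,1],-1.])
    return c["T"][:3,3],c["T"][:3,:3]@d
def onz(c,uv,z):
    o,d=ray(c,uv); return o+d*(z-o[2])/d[2]
def tri(c1,u1,c2,u2):
    o1,d1=ray(c1,u1);o2,d2=ray(c2,u2);d1/=np.linalg.norm(d1);d2/=np.linalg.norm(d2)
    A=np.c_[d1,-d2];t=np.linalg.lstsq(A,o2-o1,rcond=None)[0]
    a=o1+t[0]*d1;b=o2+t[1]*d2; return (a+b)/2,np.linalg.norm(a-b)
def snap(name,save=None):
    from rig import ctrl
    c=ctrl.capture(name)
    if save: pickle.dump(c,open(f'{save}.pkl','wb'))
    return c
def crop(c,box,s,fn):
    l,t,r,b=box; cv2.imwrite(fn,cv2.resize(c["img"][t:b,l:r,::-1],None,fx=s,fy=s,interpolation=cv2.INTER_CUBIC))
E
python3 - <<'E'
from h import *
s=snap("side","s0");t=snap("top","t0")
crop(s,(255,170,395,305),5,"pics/sc.png")
crop(s,(290,300,420,420),5,"pics/sm.png")
crop(t,(235,165,385,305),5,"pics/tc.png")
crop(t,(395,195,515,345),4,"pics/tm.png")
E
```

```text
(no output)
```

View pics/sc.png

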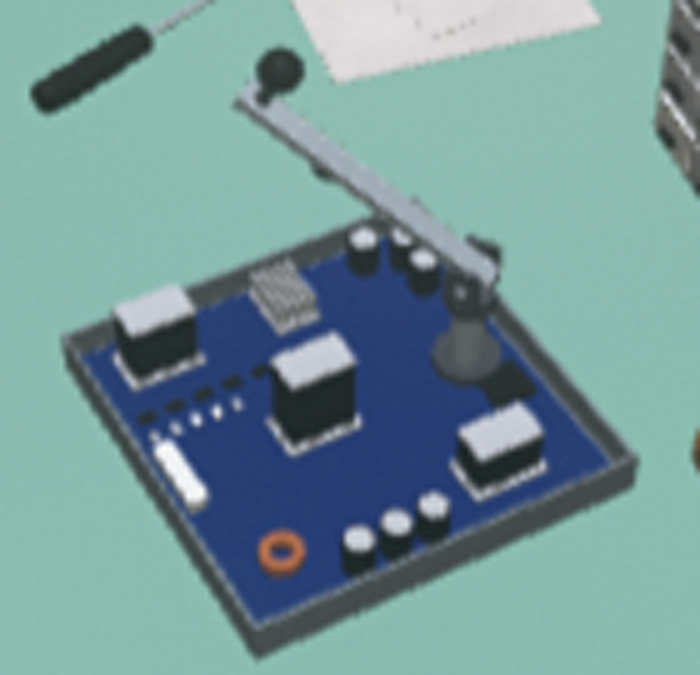

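View pics/sm.png

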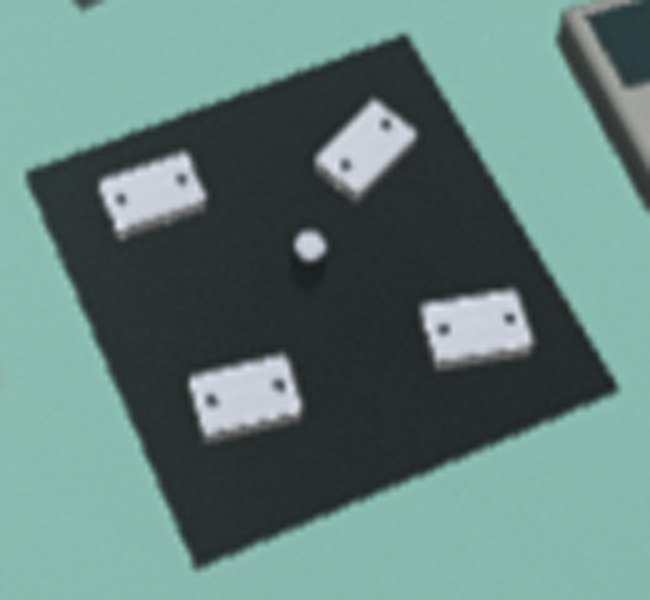

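View pics/tc.png

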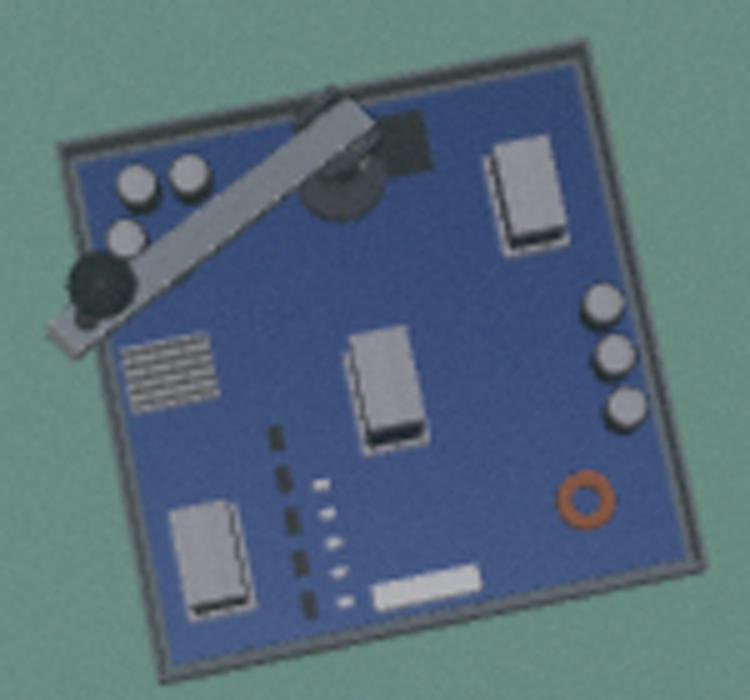

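View pics/tm.png

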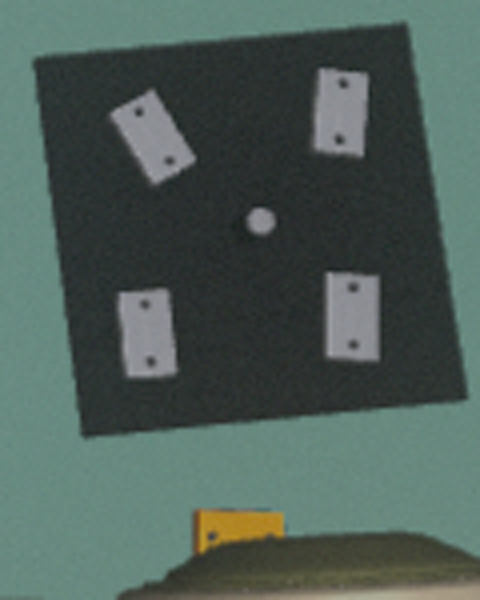

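```bash
cat > m1.py <<'E'
from h import *
s=load('s0.pkl');t=load('t0.pkl')
S=lambda u,v:(255+u/5-.4,170+v/5-.4)
T=lambda u,v:(235+u/5-.4,165+v/5-.4)
cs=[((-130,130),S(68,338)),((-130,-130),S(258,630)),((130,-130),S(636,462))]
ct=[((130,130),T(58,147)),((130,-130),T(588,42)),((-130,-130),T(705,568)),((-130,130),T(162,682))]
def W(p,x,z):
    c,n=np.cos(p[2]),np.sin(p[2]); x=np.atleast_2d(x)
    return np.c_[p[0]+c*x[:,0]-n*x[:,1],p[1]+n*x[:,0]+c*x[:,1],np.full(len(x),z)]
def res(p,sel):
    r=[]
    for cam,L in sel:
        r.append((proj(cam,W(p,[a for a,_ in L],30))-np.array([b for _,b in L])).ravel())
    return np.concatenate(r)
for nm,sel in(("side",[(s,cs)]),("top",[(t,ct)]),("both",[(s,cs),(t,ct)])):
    o=least_squares(res,[520,50,0.2],args=(sel,)); print(nm,o.x.round(3),o.fun.round(1))
p=o.x
print("seat",W(p,[-20,0],0),"pivot",W(p,[90,0],90))
# bright blobs
def blobs(c,box,thr):
    l,tt,r,b=box;im=c["img"][tt:b,l:r].astype(int); m=((im.min(2)>thr)&((im.max(2)-im.min(2))<40)).astype(np.uint8)
    n,lab,st,ce=cv2.connectedComponentsWithStats(m)
    for i in range(1,n):
        if st[i,4]>60:
            cn=cv2.findContours((lab==i).astype(np.uint8),cv2.RETR_EXTERNAL,cv2.CHAIN_APPROX_NONE)[0][0]
            R=cv2.minAreaRect(cn.astype(np.float32)); print(st[i,4],(ce[i]+[l,tt]).round(1),np.array(R[1]).round(1),round(R[2],1))
if __name__=="__main__":
    for nm,c,b1,b2 in(("side",s,(265,215,385,295),(300,312,400,395)),("top",t,(245,175,380,300),(407,203,510,300))):
        for b in(b1,b2): print(nm);blobs(c,b,130 if nm=="side" else 110)
    for h in(48,60,72):
        for x,nm in(((-20,0),'seat'),((60,-85),'A'),((-80,95),'B')):
            print(h,nm,proj(s,W(p,x,h)).round(1),proj(t,W(p,x,h)).round(1))
E
python3 m1.py
```

```text
side [5.32808e+02 5.83870e+01 1.75000e-01] [-0.7 -0.5 -0.5  0.5  1.2 -0.3]
top [5.31206e+02 5.71920e+01 1.79000e-01] [-0.7 -0.5  0.3 -0.6  1.3  0.3 -0.9  0.6]
both [5.3162e+02 5.7449e+01 1.7800e-01] [-1.1 -0.1 -0.6  0.9  1.  -0.1 -0.7 -0.7  0.2 -0.7  1.1  0.2 -1.   0.4]
seat [[511.93558336  53.9078494    0.        ]] pivot [[620.19810807  73.38156875  90.        ]]
side
72 [345.9 219.4] [18.8  4.6] 36.9
102 [285.3 231.2] [ 7.3 14.5] 71.6
100 [317.4 241.6] [ 7.1 14.7] 68.2
104 [354.8 255.8] [ 7.6 13.9] 63.4
65 [290.4 263.9] [16.4  4.2] 56.3
side
189 [362.6 328.9] [10.6 17.7] 45.0
196 [319.8 337.9] [10.4 19. ] 71.6
229 [384.8 364.6] [12.  20.2] 80.5
238 [338.5 378.5] [12.1 20.1] 76.0
top
362 [283.8 204.5] [ 7.4 58.4] 52.4
192 [340.6 201.4] [17.9 10.5] 77.5
222 [311.8 240.2] [20.2 13.3] 78.7
248 [276.4 275.3] [22.  13.7] 78.7
121 [319.7 282. ] [ 5.6 21.4] 77.5
top
233 [479.8 222.6] [12.5 19.9] 6.3
240 [432.9 228.8] [20.8 12. ] 59.0
237 [482.5 273.8] [11. 21.] 0.0
248 [431.4 277.9] [21.1 12.2] 84.3
48 seat [[317.7 247.6]] [[312.  242.3]]
48 A [[355.2 256.5]] [[340.7 201.9]]
48 B [[286.  234.6]] [[276.4 276.1]]
60 seat [[317.7 244.9]] [[312.  241.4]]
60 A [[355.4 253.9]] [[341.  200.7]]
60 B [[285.8 232. ]] [[276.1 275.5]]
72 seat [[317.6 242.2]] [[312.1 240.5]]
72 A [[355.6 251.2]] [[341.3 199.4]]
72 B [[285.6 229.2]] [[275.7 275. ]]
```

```bash
cat > m2.py <<'E'
from m1 import *
from scipy.spatial.transform import Rotation as R
q=[ 0.55893945, -0.55825715,  0.43383667, -0.43326827]
print(R.from_quat(q[1:]+q[:1]).as_matrix().round(3))
print("seat top",tri(s,(317.4,241.6),t,(311.8,240.2)),"A",tri(s,(354.8,255.8),t,(340.6,201.4)),"B",tri(s,(285.3,231.2),t,(276.4,275.3)))
for a,b in(((362.6,328.9),(432.9,228.8)),((319.8,337.9),(431.4,277.9)),((384.8,364.6),(479.8,222.6)),((338.5,378.5),(482.5,273.8))):
    print("plate",tri(s,a,t,b),onz(t,b,16).round(1),onz(s,a,16).round(1))
kb=tri(s,S(279,71),t,T(101,284));print("knob",kb)
v=kb[0]-W(p,[90,0],90)[0];print("turret",p[2]+np.pi-np.arctan2(v[1],v[0])%(2*np.pi),"r",np.hypot(v[0],v[1]),v[2])
# plate corners (top crop tm: 395+u/4,195+v/4)
Q=lambda u,v:(395+u/4-.4,195+v/4-.4)
for L in([(119,292),(169,290),(177,376),(126,378)],[(327,272),(380,274),(380,360),(326,358)],[(109,113),(152,90),(197,158),(153,186)],[(318,69),(369,73),(363,157),(313,152)]):
    w=np.array([onz(t,Q(*a),16) for a in L]); print(w.mean(0).round(1),[np.linalg.norm(w[i]-w[i-1]).round(1) for i in range(4)], "long dir",np.arctan2(*((w[0]+w[1]-w[2]-w[3])[[1,0]])).round(3))
E
python3 m2.py | grep -v "^side\|^top\|^both"
```

```text
seat [[511.93558336  53.9078494    0.        ]] pivot [[620.19810807  73.38156875  90.        ]]
[[ 0.248 -0.     0.969]
 [-0.969  0.001  0.248]
 [-0.001 -1.     0.   ]]
seat top (array([511.81537244,  54.56162132,  74.3034258 ]), np.float64(0.7659131181198469)) A (array([605.45058414, -14.99836993,  51.17942232]), np.float64(1.5636696128437673)) B (array([435.31187576, 135.79942064,  64.81168155]), np.float64(1.4713996776832636))
plate (array([ 541.51046404, -234.26921438,   18.48395804]), np.float64(1.457352655852407)) [ 542.7 -235.    16. ] [ 541.5 -232.9   16. ]
plate (array([ 424.998998  , -223.05200557,   17.87413392]), np.float64(1.3815091890170403)) [ 425.9 -223.6   16. ] [ 424.7 -222.    16. ]
plate (array([ 553.98166407, -347.26405517,   19.349475  ]), np.float64(0.7854015881726802)) [ 555.  -348.5   16. ] [ 554.6 -345.8   16. ]
plate (array([ 431.83147355, -343.92192002,   17.73903926]), np.float64(0.7457538510542104)) [ 432.4 -344.6   16. ] [ 431.8 -343.1   16. ]
knob (array([530.30253233, 169.95170001, 201.21921018]), np.float64(2.443319108808752))
turret 0.9991498085713801 r 131.93560849342498 111.2192101828677
[ 425.5 -223.9   16. ] [np.float64(50.4), np.float64(29.5), np.float64(50.5), np.float64(29.9)] long dir 0.02
[ 432.9 -345.6   16. ] [np.float64(50.7), np.float64(31.3), np.float64(50.7), np.float64(31.7)] long dir -0.091
[ 542.8 -234.7   16. ] [np.float64(50.5), np.float64(29.8), np.float64(48.3), np.float64(31.8)] long dir 0.5
[ 554.7 -348.4   16. ] [np.float64(51.0), np.float64(30.7), np.float64(51.7), np.float64(29.9)] long dir -0.148
```

```bash
cat > go.py <<'E'
import sys,numpy as np
from rig import ctrl
from scipy.spatial.transform import Rotation as R
# usage: go.py x y z jawangle
s=ctrl.sense();q=s['ee_rot'];M=R.from_quat([q[1],q[2],q[3],q[0]]).as_matrix()
a=np.arctan2(M[1,0],M[0,0]);print("t",round(s['time_s'],2),"pos",s['eef_pos'].round(1),"jaw",round(a,3),"F",s['force'].round(1),"w",round(s['grip_width'],3),"j",s['joints'].round(2),'ydown',M[:,1].round(3))
if len(sys.argv)>3:
    tg=np.array([float(v) for v in sys.argv[1:4]])
    print("offset",((M.T@(tg-s['eef_pos']))/1000).round(4))
    if len(sys.argv)>4:
        d=float(sys.argv[4])-a; print("yaw",round(-((d+np.pi)%(2*np.pi)-np.pi),3))
E
python3 go.py 425.2 -223 110 -1.551
```

```text
t 0.2 pos [ 130.3 -508.4  217.5] jaw -1.32 F [0.3 0.3 0.5] w 1.001 j [-1.54  0.31  1.5   0.    1.33 -0.22] ydown [ 0.     0.001 -1.   ]
offset [-0.2032  0.1077  0.3565]
yaw 0.231
```

Emit:
jog_arm([
  {"offset": [-0.203, 0.108, 0.356], "yaw": 0.231},
  {"offset": [-0.203, 0.108, 0.356], "yaw": 0.231},
  {"offset": [-0.203, 0.108, 0.356], "yaw": 0.231},
  {"offset": [-0.203, 0.108, 0.356], "yaw": 0.231},
  {"offset": [-0.203, 0.108, 0.356], "yaw": 0.231},
  {"offset": [-0.203, 0.108, 0.356], "yaw": 0.231},
  {"offset": [-0.203, 0.108, 0.356], "yaw": 0.231},
  {"offset": [-0.203, 0.108, 0.356], "yaw": 0.231},
  {"offset": [-0.203, 0.108, 0.356], "yaw": 0.231},
  {"offset": [-0.203, 0.108, 0.356], "yaw": 0.231},
  {"offset": [-0.203, 0.108, 0.356], "yaw": 0.231},
  {"offset": [-0.203, 0.108, 0.356], "yaw": 0.231},
], fingers=0.05)

```text
time_s: 1.2
eef_pos: [425.6, -221.4, 108.9]
ee_rot: [0.506, -0.506, 0.495, -0.493]
force: [-0.6, -0.4, 0.3]
grip_width: 0.584
```

```bash
python3 go.py 425.2 -223 45 -1.551
python3 - <<'E'
from h import *
s=snap("side","s1");t=snap("top","t1")
crop(s,(220,240,420,420),4,"pics/s1.png"); crop(t,(340,190,520,340),4,"pics/t1.png")
E
```

```text
t 1.2 pos [ 425.6 -221.4  108.9] jaw -1.547 F [-0.6 -0.4  0.3] w 0.584 j [-0.72  0.34  1.77  0.    1.03  0.82] ydown [-0.001  0.002 -1.   ]
offset [ 0.0017  0.0639 -0.0004]
yaw 0.004
```

View pics/s1.png

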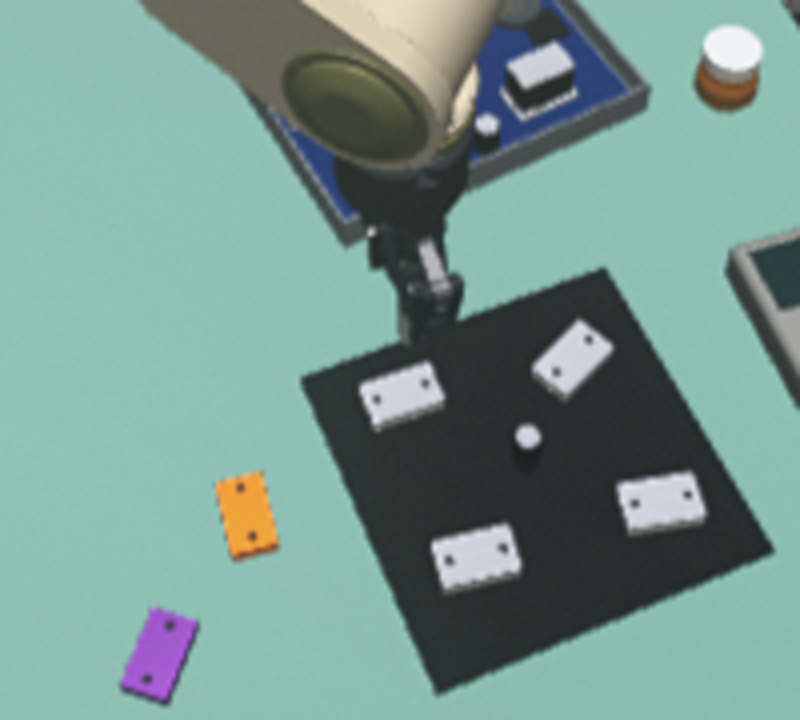

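View pics/t1.png

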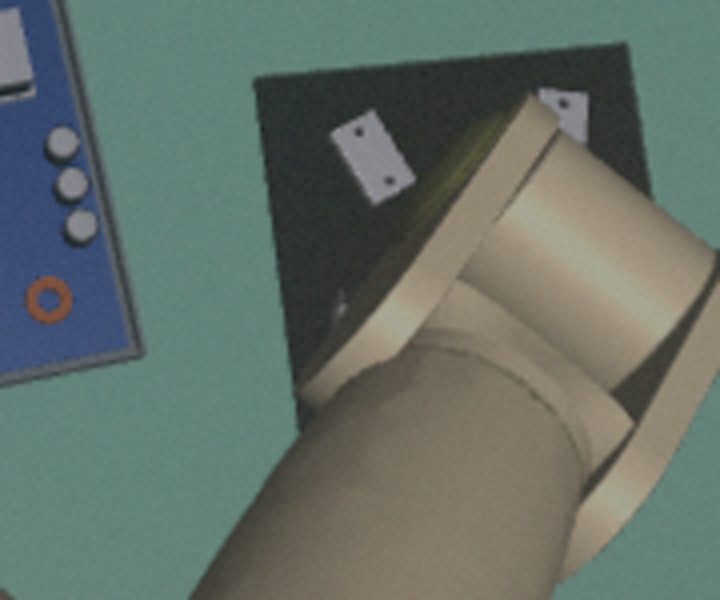

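Emit:
jog_arm([
  {"offset": [0.002, 0.03, 0], "yaw": 0.004},
  {"offset": [0.002, 0.055, 0], "yaw": 0.004},
  {"offset": [0.002, 0.07, 0], "yaw": 0.004},
  {"offset": [0.002, 0.08, 0], "yaw": 0.004},
  {"offset": [0.002, 0.085, 0], "yaw": 0.004},
  {"offset": [0.002, 0.085, 0], "yaw": 0.004},
  {"offset": [0.002, 0.085, 0], "yaw": 0.004},
])

```text
time_s: 1.88
eef_pos: [424.6, -226.6, 25.6]
ee_rot: [0.504, -0.504, 0.496, -0.496]
force: [0.7, -0.9, -0.7]
grip_width: 0.588
```

```bash
python3 go.py 425.2 -223 23 -1.551
python3 - <<'E'
from h import *
s=snap("side","s2")
crop(s,(280,290,400,390),6,"pics/s2.png")
E
```

```text
t 1.88 pos [ 424.6 -226.6   25.6] jaw -1.555 F [ 0.7 -0.9 -0.7] w 0.588 j [-0.73  0.47  1.84  0.    0.83  0.82] ydown [ 0.001 -0.    -1.   ]
offset [-0.0036  0.0026  0.0007]
yaw -0.004
```

View pics/s2.png

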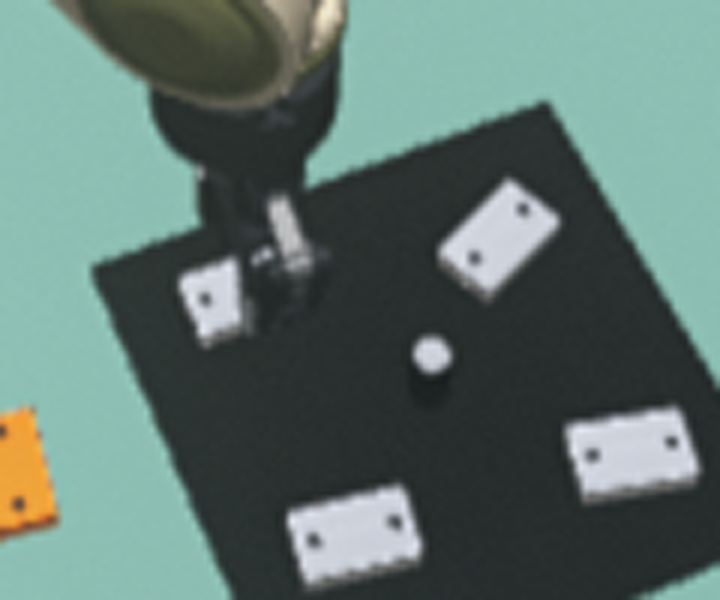

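Run:
```python
from h import *
s=load('s2.pkl')
im=cv2.resize(s["img"][290:390,280:400,::-1],None,fx=6,fy=6,interpolation=cv2.INTER_CUBIC)
im=np.clip(im.astype(int)*2,0,255).astype(np.uint8)
def pt(P,c):
    for u,v in proj(s,P): cv2.circle(im,(int((u-280+.5)*6),int((v-290+.5)*6)),3,c,-1)
x,y=424.6,-226.6
pt([[x,y,9]],(0,0,255))
for yy in(-25,-39): pt([[x-11,y+yy,9],[x+11,y+yy,9],[x-11,y+yy,35],[x+11,y+yy,35]],(0,255,255) if yy==-25 else (0,255,0))
pt([[x-25,y-15,16],[x+25,y-15,16],[x-25,y+15,16],[x+25,y+15,16]],(255,0,0))
cv2.imwrite("pics/s2b.png",im)
```

```text
(no output)
```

View pics/s2b.png

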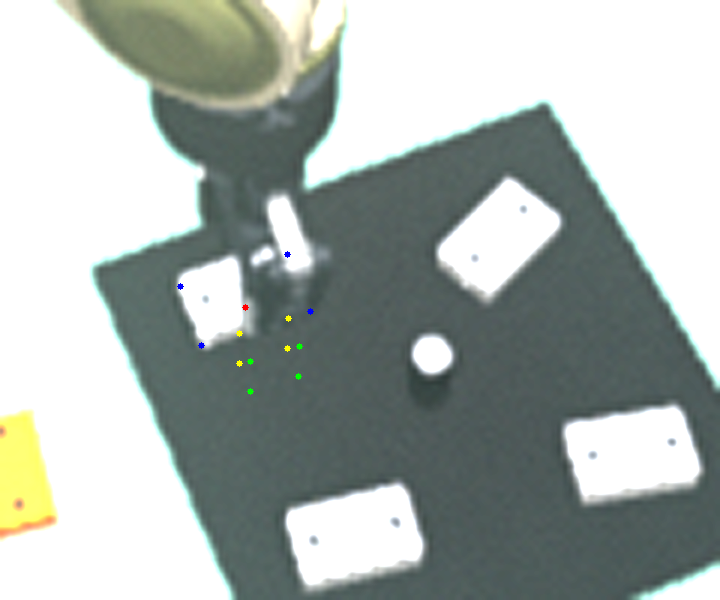

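Run:
```python
from h import *
s=load('s2.pkl')
im=cv2.resize(s["img"][315:355,300:350,::-1],None,fx=14,fy=14,interpolation=cv2.INTER_CUBIC)
im=(255*(im/255.)**0.45).astype(np.uint8)
cv2.imwrite("pics/s2c.png",im)
```

```text
(no output)
```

View pics/s2c.png

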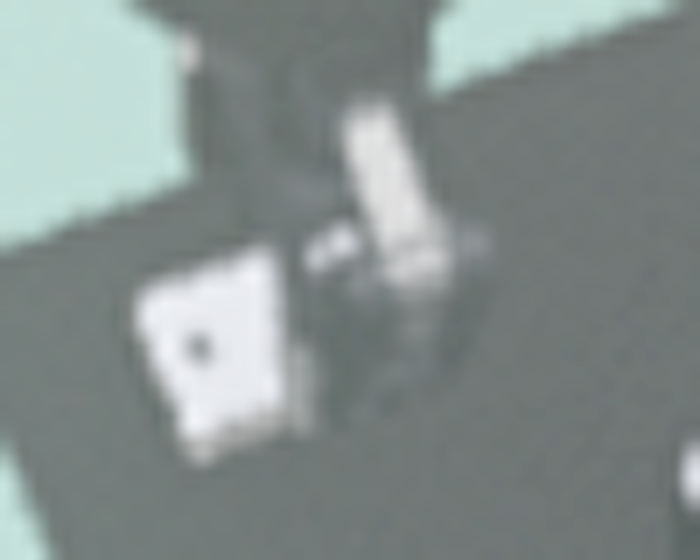

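Run:
```python
from h import *
s=load('s1.pkl')
im=cv2.resize(s["img"][270:350,290:360,::-1],None,fx=8,fy=8,interpolation=cv2.INTER_CUBIC)
im=(255*(im/255.)**0.5).astype(np.uint8)
def pt(P,c):
    for u,v in proj(s,P): cv2.circle(im,(int((u-290+.5)*8),int((v-270+.5)*8)),3,c,-1)
x,y=425.6,-221.4
z=108.9
pt([[x,y,z]],(0,0,255))
for yy in(-25,25): pt([[x-11,y+yy,z-17],[x+11,y+yy,z-17],[x-11,y+yy,z+20],[x+11,y+yy,z+20]],(0,255,255) if yy==-25 else (0,255,0))
cv2.imwrite("pics/s1b.png",im)
```

```text
(no output)
```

View pics/s1b.png

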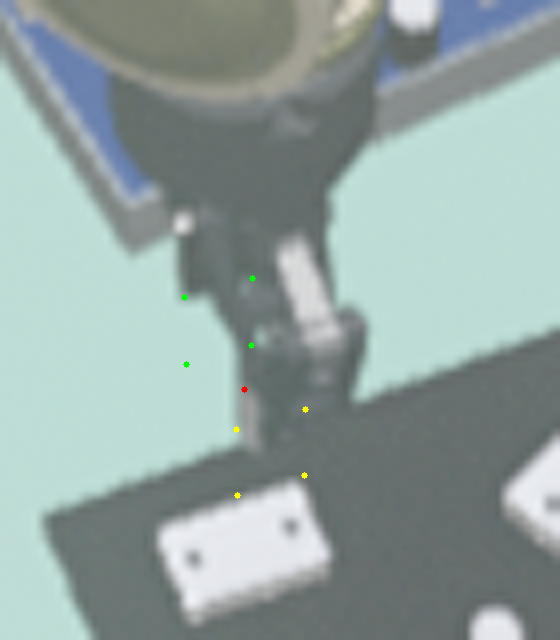

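Emit:
jog_arm([
  {"offset": [0, -0.03, 0], "yaw": 0},
  {"offset": [0, -0.06, 0], "yaw": 0},
  {"offset": [0, -0.08, -0.03], "yaw": 0},
  {"offset": [0, -0.08, -0.06], "yaw": 0},
  {"offset": [0, -0.08, -0.09], "yaw": 0},
  {"offset": [0, -0.08, -0.1], "yaw": 0},
  {"offset": [0, -0.08, -0.1], "yaw": 0},
])

```text
time_s: 2.52
eef_pos: [323.6, -228.3, 106.6]
ee_rot: [-0.503, 0.503, -0.496, 0.498]
force: [-0.1, -0.2, 0.5]
grip_width: 0.585
```

```bash
cat > ov.py <<'E'
from h import *
from rig import ctrl
import sys
from scipy.spatial.transform import Rotation as R
def ov(c,fn,half=25,win=45,sc=7):
    st=ctrl.sense();q=st['ee_rot'];M=R.from_quat([q[1],q[2],q[3],q[0]]).as_matrix();p=st['eef_pos']
    u,v=proj(c,p)[0].astype(int);l,t=u-win,v-win
    im=cv2.resize(c["img"][max(t,0):v+win,l:u+win,::-1],None,fx=sc,fy=sc,interpolation=cv2.INTER_CUBIC);t=max(t,0)
    im=(255*(im/255.)**0.5).astype(np.uint8)
    for sg,col in((1,(0,255,255)),(-1,(0,255,0))):
        for z in(-11,11):
            for y in(17,-20):
                a,b=proj(c,p+M@np.array([sg*half,y,z]))[0]; cv2.circle(im,(int((a-l+.5)*sc),int((b-t+.5)*sc)),3,col,-1)
    a,b=proj(c,p)[0];cv2.circle(im,(int((a-l+.5)*sc),int((b-t+.5)*sc)),3,(0,0,255),-1)
    cv2.imwrite(fn,im)
if __name__=="__main__":
    n=sys.argv[1]
    for cam in sys.argv[2:]: ov(snap(cam,cam[0]+n),f"pics/{cam}{n}.png")
E
python3 go.py; python3 ov.py 3 side top
```

```text
t 2.52 pos [ 323.6 -228.3  106.6] jaw -1.557 F [-0.1 -0.2  0.5] w 0.585 j [-0.91  0.17  2.01  0.    0.96  0.64] ydown [ 0.002 -0.002 -1.   ]
```

View pics/side3.png

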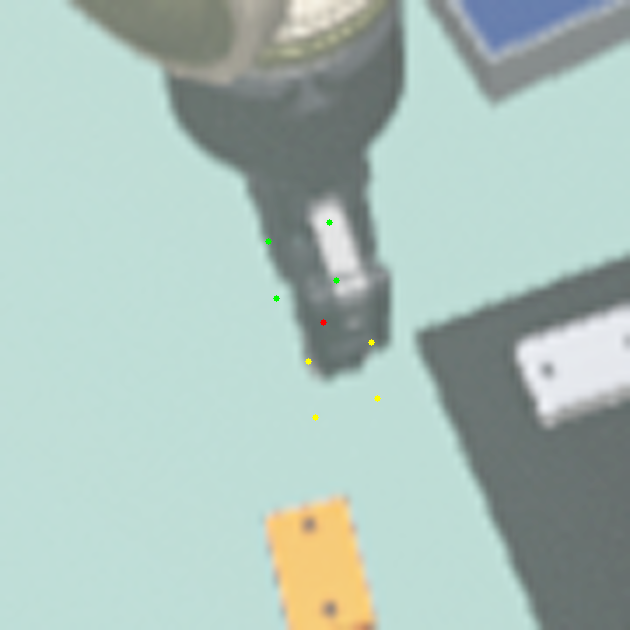

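View pics/top3.png

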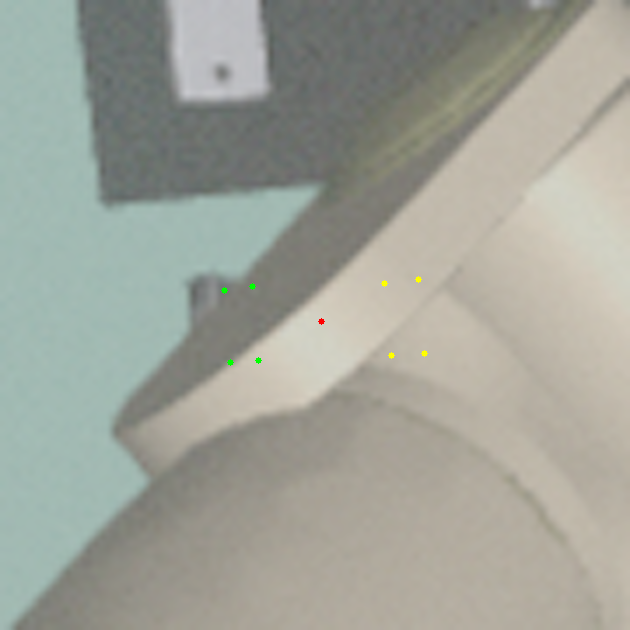

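```bash
python3 go.py 425.2 -224 45 -1.551
python3 - <<'E'
from ov import *
c=load('s3.pkl')
st=ctrl.sense();p=st['eef_pos']
print(proj(c,[p+[0,0,k] for k in(-17,0,54,56,100,150)]).round(1))
print(proj(load('t3.pkl'),[p+[0,0,k] for k in(-17,0,54,56,100,150)]).round(1))
l,t,r,b=240,180,350,330
crop(c,(180,150,360,340),4,"pics/s3w.png")
E
```

```text
t 2.62 pos [ 325.4 -228.7  106.4] jaw -1.556 F [-0.2 -0.8  0.5] w 0.585 j [-0.91  0.17  2.01  0.    0.96  0.65] ydown [ 0.003 -0.002 -1.   ]
offset [-0.0033  0.0616  0.0997]
yaw -0.005
[[282.3 336.1]
 [281.9 332.5]
 [280.5 320.3]
 [280.4 319.8]
 [279.2 309.1]
 [277.6 296.1]]
[[444.5 320.6]
 [446.5 320.4]
 [453.2 319.8]
 [453.5 319.8]
 [459.5 319.3]
 [467.  318.6]]
```

View pics/s3w.png

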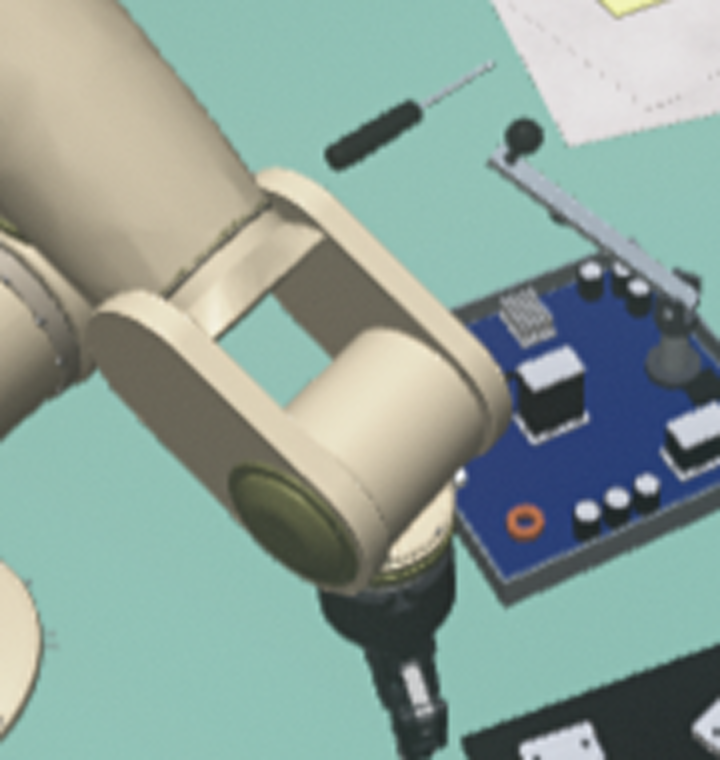

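Emit:
jog_arm([
  {"offset": [-0.003, 0, 0.04], "yaw": -0.005},
  {"offset": [-0.003, 0, 0.08], "yaw": -0.005},
  {"offset": [-0.003, 0.01, 0.1], "yaw": -0.005},
  {"offset": [-0.003, 0.04, 0.1], "yaw": -0.005},
  {"offset": [-0.003, 0.06, 0.1], "yaw": -0.005},
  {"offset": [-0.003, 0.075, 0.1], "yaw": -0.005},
  {"offset": [-0.003, 0.081, 0.1], "yaw": -0.005},
  {"offset": [-0.003, 0.081, 0.1], "yaw": -0.005},
  {"offset": [-0.003, 0.081, 0.1], "yaw": -0.005},
])

```text
time_s: 3.37
eef_pos: [426.3, -224.5, 26.1]
ee_rot: [0.505, -0.505, 0.493, -0.496]
force: [-0.8, -0.7, -0.6]
grip_width: 0.585
```

```bash
python3 go.py 425.2 -224 18 -1.551
```

```text
t 3.37 pos [ 426.3 -224.5   26.1] jaw -1.55 F [-0.8 -0.7 -0.6] w 0.585 j [-0.73  0.47  1.84  0.    0.83  0.82] ydown [ 0.003 -0.003 -1.   ]
offset [-0.0006  0.0081 -0.0011]
yaw 0.001
```

Step down slowly with open fingers to feel for the mat.

Emit:
jog_arm([
  {"offset": [0, 0.002, -0.001], "yaw": 0},
  {"offset": [0, 0.004, -0.001], "yaw": 0},
  {"offset": [0, 0.005, -0.001], "yaw": 0},
  {"offset": [0, 0.005, -0.001], "yaw": 0},
])

```text
time_s: 3.7
eef_pos: [425.4, -224.6, 21.3]
ee_rot: [0.505, -0.505, 0.493, -0.497]
force: [-0.0, 0.4, -0.0]
grip_width: 0.588
```

Emit:
jog_arm([
  {"offset": [0, 0, 0], "yaw": 0},
  {"offset": [0, 0, 0], "yaw": 0},
  {"offset": [0, 0, 0], "yaw": 0},
  {"offset": [0, 0, 0], "yaw": 0},
  {"offset": [0, 0, 0], "yaw": 0},
  {"offset": [0, 0, 0], "yaw": 0},
], fingers=0.02, grip_force=30)

```text
time_s: 4.2
eef_pos: [425.4, -224.7, 21.3]
ee_rot: [0.505, -0.505, 0.493, -0.497]
force: [-0.7, -0.3, -0.1]
grip_width: 0.237
```

Run:
```python
from h import *
s=snap("side","s4")
im=cv2.resize(s["img"][305:355,295:355,::-1],None,fx=12,fy=12,interpolation=cv2.INTER_CUBIC)
im=(255*(im/255.)**0.45).astype(np.uint8)
cv2.imwrite("pics/s4.png",im)
```

```text
(no output)
```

View pics/s4.png

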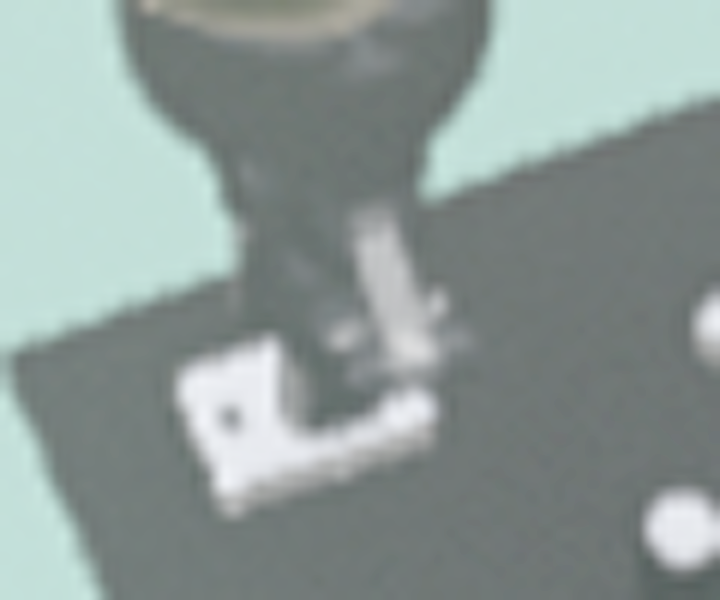

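Emit:
jog_arm([
  {"offset": [0, 0.002, 0], "yaw": 0},
  {"offset": [0, 0.003, 0], "yaw": 0},
  {"offset": [0, 0.004, 0], "yaw": 0},
  {"offset": [0, 0.004, 0], "yaw": 0},
])

```text
time_s: 4.58
eef_pos: [425.3, -224.6, 17.0]
ee_rot: [0.505, -0.505, 0.493, -0.496]
force: [-0.7, -0.8, -0.3]
grip_width: 0.237
```

Emit:
jog_arm([
  {"offset": [0, 0.002, 0], "yaw": 0},
  {"offset": [0, 0.003, 0], "yaw": 0},
  {"offset": [0, 0.004, 0], "yaw": 0},
  {"offset": [0, 0.004, 0], "yaw": 0},
])

```text
time_s: 4.92
eef_pos: [425.2, -224.5, 12.8]
ee_rot: [0.505, -0.505, 0.494, -0.496]
force: [-1.2, -0.6, 0.1]
grip_width: 0.241
```

Emit:
jog_arm([
  {"offset": [0, 0.001, 0], "yaw": 0},
  {"offset": [0, 0.002, 0], "yaw": 0},
  {"offset": [0, 0.003, 0], "yaw": 0},
  {"offset": [0, 0.003, 0], "yaw": 0},
])

```text
time_s: 5.25
eef_pos: [425.2, -224.4, 9.6]
ee_rot: [0.505, -0.505, 0.494, -0.496]
force: [-0.8, -0.6, 0.7]
grip_width: 0.235
```

Run:
```python
from h import *
s=snap("side","s5")
im=cv2.resize(s["img"][305:355,295:355,::-1],None,fx=12,fy=12,interpolation=cv2.INTER_CUBIC)
im=(255*(im/255.)**0.45).astype(np.uint8)
cv2.imwrite("pics/s5.png",im)
```

```text
(no output)
```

View pics/s5.png

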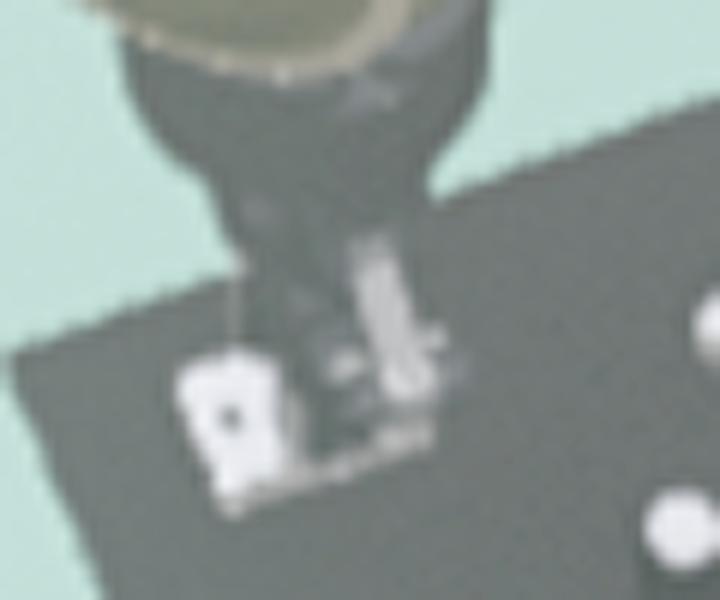

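Emit:
jog_arm([
  {"offset": [0, 0.001, 0], "yaw": 0},
  {"offset": [0, 0.002, 0], "yaw": 0},
  {"offset": [0, 0.003, 0], "yaw": 0},
  {"offset": [0, 0.003, 0], "yaw": 0},
])

```text
time_s: 5.63
eef_pos: [425.1, -224.4, 6.5]
ee_rot: [0.505, -0.505, 0.494, -0.496]
force: [-0.2, -0.2, -0.6]
grip_width: 0.237
```

Emit:
jog_arm([
  {"offset": [0, 0.001, 0], "yaw": 0},
  {"offset": [0, 0.002, 0], "yaw": 0},
  {"offset": [0, 0.003, 0], "yaw": 0},
  {"offset": [0, 0.003, 0], "yaw": 0},
])

```text
time_s: 5.97
eef_pos: [425.1, -224.3, 3.3]
ee_rot: [0.505, -0.505, 0.494, -0.496]
force: [0.4, 0.2, 0.1]
grip_width: 0.233
```

Emit:
jog_arm([
  {"offset": [0, 0.001, 0], "yaw": 0},
  {"offset": [0, 0.002, 0], "yaw": 0},
  {"offset": [0, 0.003, 0], "yaw": 0},
  {"offset": [0, 0.003, 0], "yaw": 0},
])

```text
time_s: 6.3
eef_pos: [425.2, -224.5, 2.5]
ee_rot: [-0.505, 0.505, -0.494, 0.496]
force: [-9.1, 5.4, 32.0]
grip_width: 0.236
```

Run:
```python
from h import *
s=snap("side","s6")
im=cv2.resize(s["img"][305:355,295:355,::-1],None,fx=12,fy=12,interpolation=cv2.INTER_CUBIC)
im=(255*(im/255.)**0.45).astype(np.uint8)
cv2.imwrite("pics/s6.png",im)
```

```text
(no output)
```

View pics/s6.png

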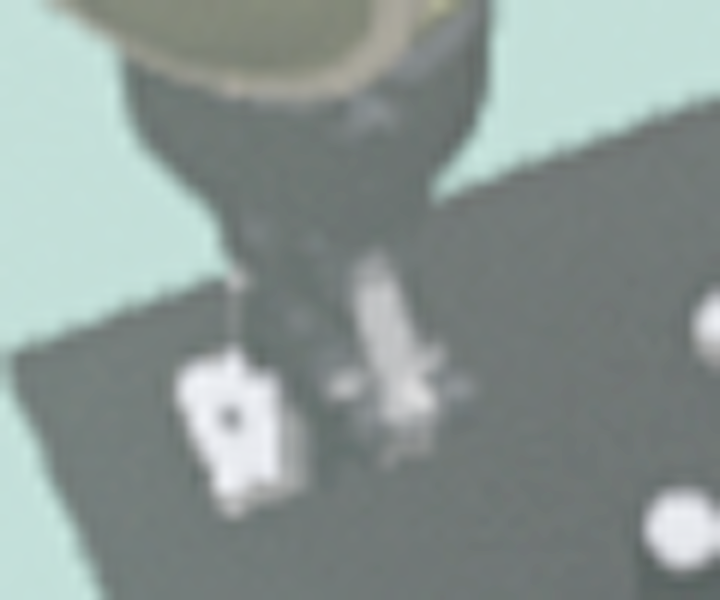

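Emit:
jog_arm([
  {"offset": [0, -0.01, 0], "yaw": 0},
  {"offset": [0, -0.02, -0.004], "yaw": 0},
  {"offset": [0, -0.03, -0.005], "yaw": 0},
  {"offset": [0, -0.03, -0.005], "yaw": 0},
  {"offset": [0, -0.03, -0.005], "yaw": 0},
  {"offset": [0, -0.03, -0.005], "yaw": 0},
], fingers=0.05)

```text
time_s: 6.85
eef_pos: [420.0, -224.4, 32.1]
ee_rot: [0.505, -0.505, 0.494, -0.496]
force: [-0.1, -0.4, 0.2]
grip_width: 0.585
```

```bash
python3 go.py 420 -224 -8 -1.551;python3 - <<'E'
from h import *
s=snap("side","s7")
im=cv2.resize(s["img"][305:355,295:355,::-1],None,fx=12,fy=12,interpolation=cv2.INTER_CUBIC)
im=(255*(im/255.)**0.45).astype(np.uint8)
cv2.imwrite("pics/s7.png",im)
E
```

```text
t 6.85 pos [ 420.  -224.4   32.1] jaw -1.55 F [-0.1 -0.4  0.2] w 0.585 j [-0.74  0.45  1.85 -0.    0.83  0.81] ydown [ 0.002 -0.002 -1.   ]
offset [-0.0005  0.0401 -0.0001]
yaw 0.001
```

View pics/s7.png

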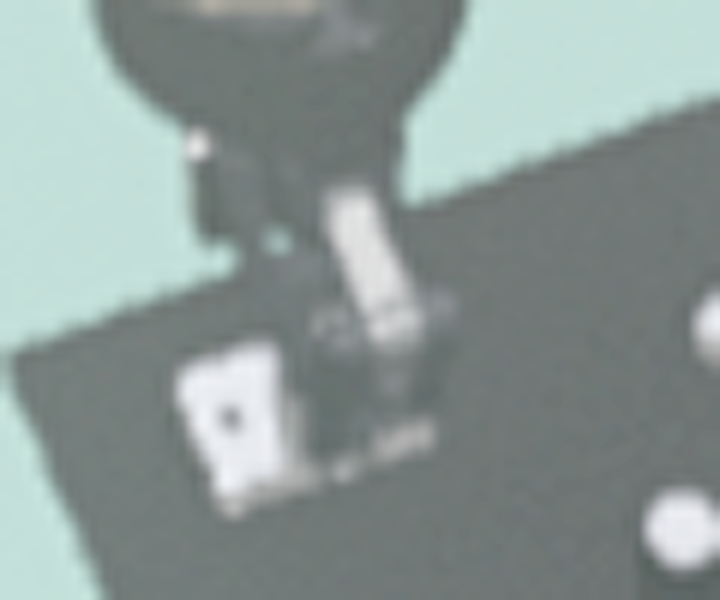

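Emit:
jog_arm([
  {"offset": [0, 0.015, 0.001], "yaw": 0},
  {"offset": [0, 0.025, 0.001], "yaw": 0},
  {"offset": [0, 0.032, 0.001], "yaw": 0},
  {"offset": [0, 0.036, 0.001], "yaw": 0},
  {"offset": [0, 0.039, 0.001], "yaw": 0},
  {"offset": [0, 0.039, 0.001], "yaw": 0},
])

```text
time_s: 7.4
eef_pos: [420.8, -224.2, -7.5]
ee_rot: [-0.505, 0.505, -0.494, 0.495]
force: [-1.5, -0.4, 0.4]
grip_width: 0.584
```

Emit:
jog_arm([
  {"offset": [0, 0, 0], "yaw": 0},
  {"offset": [0, 0, 0], "yaw": 0},
  {"offset": [0, 0, 0], "yaw": 0},
  {"offset": [0, 0, 0], "yaw": 0},
  {"offset": [0, 0, 0], "yaw": 0},
  {"offset": [0, 0, 0], "yaw": 0},
], fingers=0.02, grip_force=40)

```text
time_s: 7.9
eef_pos: [421.1, -224.5, -7.1]
ee_rot: [-0.505, 0.505, -0.494, 0.496]
force: [-0.7, 0.3, 7.5]
grip_width: 0.336
```

```bash
python3 go.py 420 -224 -8 -1.551;python3 - <<'E'
from h import *
s=snap("side","s8")
im=cv2.resize(s["img"][305:355,295:355,::-1],None,fx=12,fy=12,interpolation=cv2.INTER_CUBIC)
im=(255*(im/255.)**0.45).astype(np.uint8)
cv2.imwrite("pics/s8.png",im)
E
```

```text
t 7.9 pos [ 421.1 -224.5   -7.1] jaw -1.55 F [-0.7  0.3  7.5] w 0.336 j [-0.74  0.53  1.87 -0.    0.74  0.81] ydown [ 0.002 -0.002 -1.   ]
offset [-0.0005  0.0009 -0.0011]
yaw 0.001
```

View pics/s8.png

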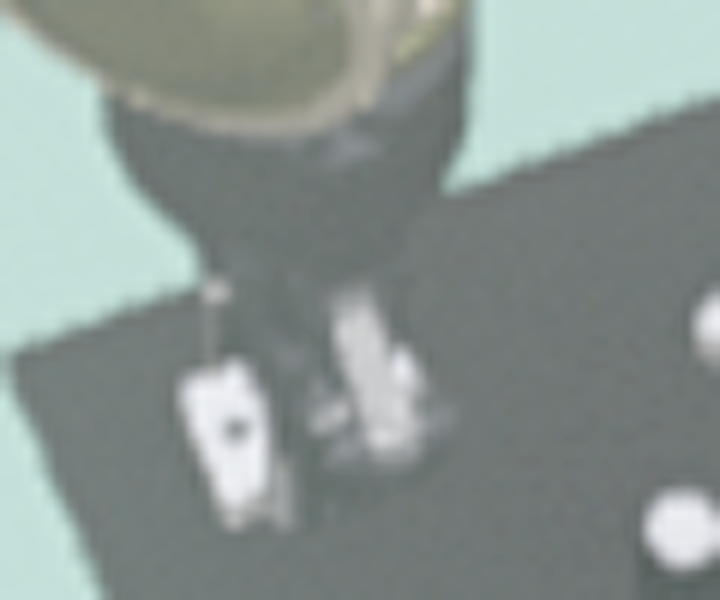

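Run:
```python
from h import *
a=load('s7.pkl');b=load('s8.pkl')
P=lambda u,v:(295+u/12-.46,305+v/12-.46)
for x,y in(((232,415),(238,428)),((180,385),(182,395)),((225,497),(230,517))):
    print(onz(a,P(*x),16).round(1),onz(b,P(*y),16).round(1))
```

```text
[ 408.8 -220.4   16. ] [ 409.  -223.9   16. ]
[ 400.3 -209.7   16. ] [ 399.9 -212.2   16. ]
[ 401.1 -238.9   16. ] [ 400.6 -243.8   16. ]
```

Emit:
jog_arm([
  {"offset": [0, -0.02, 0], "yaw": 0},
  {"offset": [0, -0.05, 0], "yaw": 0},
  {"offset": [0, -0.085, 0], "yaw": 0},
  {"offset": [0, -0.115, 0], "yaw": 0},
  {"offset": [0, -0.115, 0], "yaw": 0},
  {"offset": [0, -0.115, 0], "yaw": 0},
])

```text
time_s: 8.45
eef_pos: [421.3, -224.5, 108.8]
ee_rot: [0.505, -0.505, 0.493, -0.497]
force: [-0.4, -0.8, -1.0]
grip_width: 0.343
```

```bash
python3 go.py ;python3 - <<'E'
from h import *
s=snap("side","s9")
im=cv2.resize(s["img"][265:345,285:385,::-1],None,fx=8,fy=8,interpolation=cv2.INTER_CUBIC)
im=(255*(im/255.)**0.45).astype(np.uint8)
cv2.imwrite("pics/s9.png",im)
E
```

```text
t 8.45 pos [ 421.3 -224.5  108.8] jaw -1.55 F [-0.4 -0.8 -1. ] w 0.343 j [-0.74  0.33  1.79 -0.    1.02  0.81] ydown [ 0.004 -0.004 -1.   ]
```

View pics/s9.png

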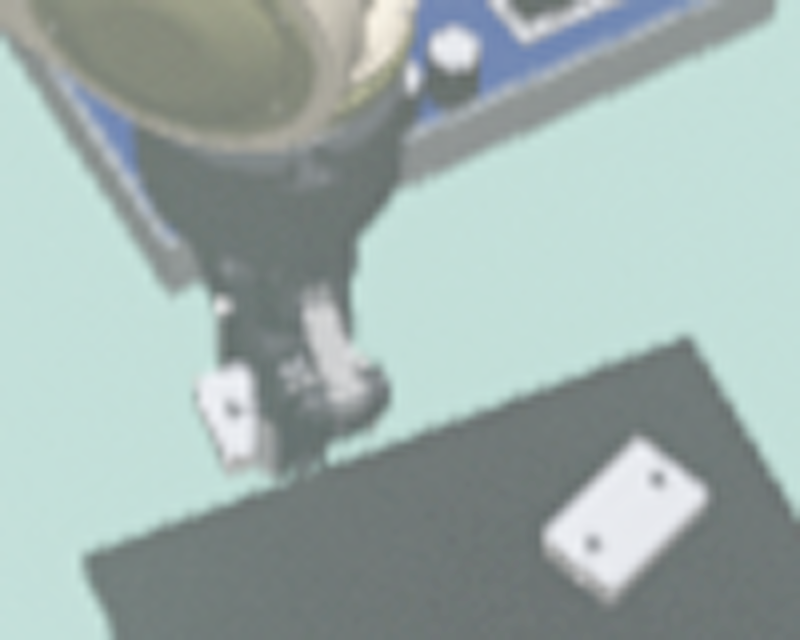

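```bash
python3 go.py 507.3 55.9 100 -1.393
```

```text
t 8.5 pos [ 420.6 -224.   107.5] jaw -1.55 F [ 0.8  0.5 -0. ] w 0.333 j [-0.74  0.33  1.79 -0.    1.02  0.81] ydown [ 0.002 -0.002 -1.   ]
offset [-0.2781  0.0072  0.0924]
yaw -0.157
```

Emit:
jog_arm([
  {"offset": [-0.03, 0, 0.01], "yaw": -0.03},
  {"offset": [-0.06, 0, 0.02], "yaw": -0.06},
  {"offset": [-0.09, 0, 0.03], "yaw": -0.09},
  {"offset": [-0.12, 0, 0.04], "yaw": -0.12},
  {"offset": [-0.15, 0, 0.05], "yaw": -0.157},
  {"offset": [-0.18, 0, 0.06], "yaw": -0.157},
  {"offset": [-0.21, 0, 0.07], "yaw": -0.157},
  {"offset": [-0.24, 0, 0.08], "yaw": -0.157},
  {"offset": [-0.265, 0, 0.088], "yaw": -0.157},
  {"offset": [-0.278, 0.005, 0.092], "yaw": -0.157},
  {"offset": [-0.278, 0.007, 0.092], "yaw": -0.157},
  {"offset": [-0.278, 0.007, 0.092], "yaw": -0.157},
])

```text
time_s: 9.5
eef_pos: [505.8, 56.2, 98.2]
ee_rot: [-0.542, 0.544, -0.454, 0.453]
force: [-0.1, -0.7, 0.1]
grip_width: 0.339
```

```bash
python3 go.py 507.3 55.9 65 -1.393;python3 - <<'E'
from h import *
s=snap("side","s10");t=snap("top","t10")
for n,c,b in(("s10",s,(270,180,380,280)),("t10",t,(250,180,370,290))):
    l,tt,r,bb=b
    im=cv2.resize(c["img"][tt:bb,l:r,::-1],None,fx=6,fy=6,interpolation=cv2.INTER_CUBIC)
    cv2.imwrite(f"pics/{n}.png",(255*(im/255.)**0.6).astype(np.uint8))
E
```

```text
t 9.5 pos [505.8  56.2  98.2] jaw -1.392 F [-0.1 -0.7  0.1] w 0.339 j [-0.12  0.41  1.7  -0.    1.04  1.27] ydown [-0.002 -0.001 -1.   ]
offset [0.0005 0.0332 0.0016]
yaw 0.001
```

View pics/s10.png

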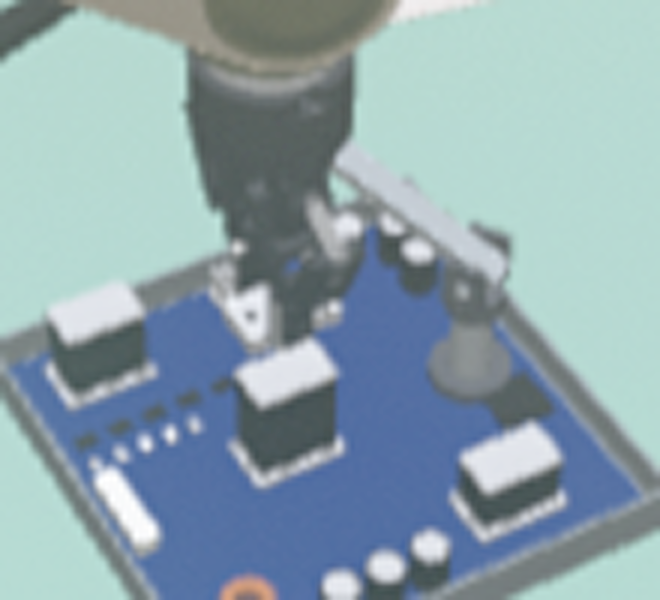

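View pics/t10.png

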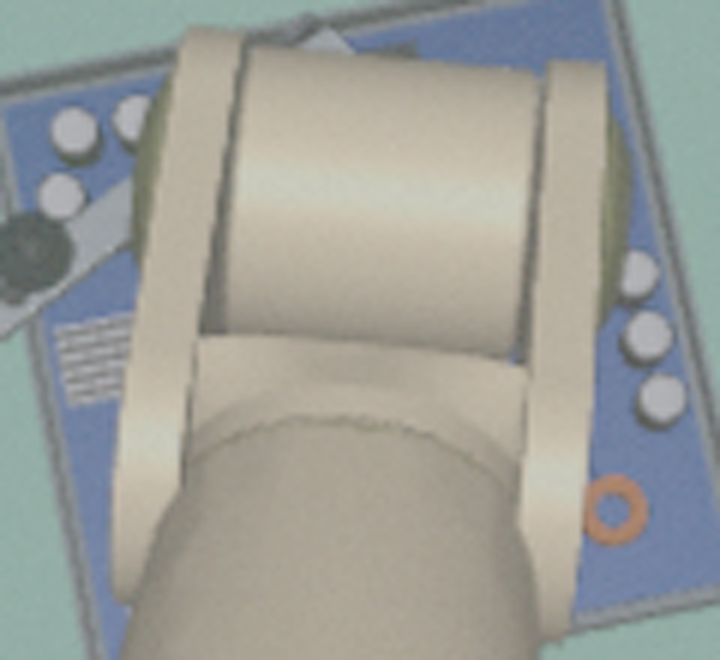

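Run:
```python
from m1 import W,proj,load
import numpy as np,cv2
from h import *
p=np.array([505.8+4.6,56.2-1.6,.178])
c=load('s10.pkl');im=cv2.imread('pics/s10.png')
for z,col in((121,(0,0,255)),(109,(0,255,255))):
    for u,v in proj(c,W(p,[(-25,15),(-25,-15),(25,-15),(25,15),(-16,0)],z)): cv2.circle(im,(int((u-270+.5)*6),int((v-180+.5)*6)),2,col,-1)
cv2.imwrite('pics/s10b.png',im[150:450])
```

```text
side [5.32808e+02 5.83870e+01 1.75000e-01] [-0.7 -0.5 -0.5  0.5  1.2 -0.3]
top [5.31206e+02 5.71920e+01 1.79000e-01] [-0.7 -0.5  0.3 -0.6  1.3  0.3 -0.9  0.6]
both [5.3162e+02 5.7449e+01 1.7800e-01] [-1.1 -0.1 -0.6  0.9  1.  -0.1 -0.7 -0.7  0.2 -0.7  1.1  0.2 -1.   0.4]
seat [[511.93558336  53.9078494    0.        ]] pivot [[620.19810807  73.38156875  90.        ]]
```

View pics/s10b.png

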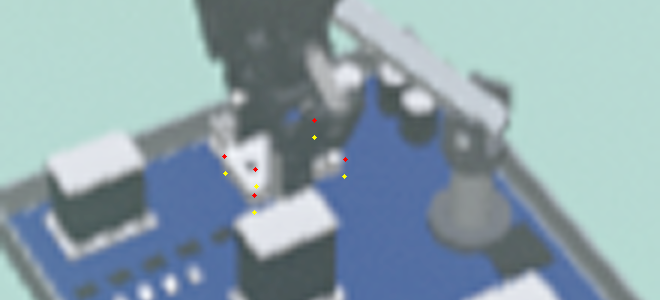

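Emit:
jog_arm([
  {"offset": [0, 0.01, 0.0015], "yaw": 0},
  {"offset": [0, 0.02, 0.0015], "yaw": 0},
  {"offset": [0, 0.028, 0.0015], "yaw": 0},
  {"offset": [0, 0.032, 0.0015], "yaw": 0},
  {"offset": [0, 0.033, 0.0015], "yaw": 0},
  {"offset": [0, 0.033, 0.0015], "yaw": 0},
])

```text
time_s: 10.1
eef_pos: [507.6, 55.2, 66.0]
ee_rot: [-0.542, 0.543, -0.454, 0.454]
force: [-0.8, 0.7, -0.6]
grip_width: 0.341
```

```bash
python3 go.py 507.3 55.9 61 -1.393
```

```text
t 10.1 pos [507.6  55.2  66. ] jaw -1.394 F [-0.8  0.7 -0.6] w 0.341 j [-0.12  0.46  1.72 -0.    0.96  1.27] ydown [-0.001 -0.001 -1.   ]
offset [-0.0007  0.005  -0.0002]
yaw -0.001
```

Emit:
jog_arm([
  {"offset": [0, 0.001, 0], "yaw": 0},
  {"offset": [0, 0.002, 0], "yaw": 0},
  {"offset": [0, 0.003, 0], "yaw": 0},
  {"offset": [0, 0.003, 0], "yaw": 0},
])

```text
time_s: 10.43
eef_pos: [507.6, 55.2, 62.9]
ee_rot: [-0.542, 0.543, -0.454, 0.454]
force: [-0.8, -0.6, 0.1]
grip_width: 0.337
```

Emit:
jog_arm([
  {"offset": [0, 0.001, 0], "yaw": 0},
  {"offset": [0, 0.0015, 0], "yaw": 0},
  {"offset": [0, 0.0015, 0], "yaw": 0},
])

```text
time_s: 10.68
eef_pos: [507.6, 55.2, 61.4]
ee_rot: [-0.542, 0.543, -0.454, 0.454]
force: [0.2, 0.5, 0.1]
grip_width: 0.337
```

Emit:
jog_arm([
  {"offset": [0, 0.0005, 0], "yaw": 0},
  {"offset": [0, 0.001, 0], "yaw": 0},
  {"offset": [0, 0.001, 0], "yaw": 0},
])

```text
time_s: 10.93
eef_pos: [507.6, 55.2, 61.0]
ee_rot: [-0.542, 0.543, -0.454, 0.454]
force: [-3.0, 0.2, 5.9]
grip_width: 0.336
```

Emit:
jog_arm([
  {"offset": [0, 0, 0], "yaw": 0},
  {"offset": [0, 0, 0], "yaw": 0},
  {"offset": [0, 0, 0], "yaw": 0},
  {"offset": [0, 0, 0], "yaw": 0},
  {"offset": [0, -0.03, 0], "yaw": 0},
  {"offset": [0, -0.07, 0], "yaw": 0},
  {"offset": [0, -0.11, 0], "yaw": 0},
  {"offset": [0, -0.15, 0], "yaw": 0},
  {"offset": [0, -0.16, -0.03], "yaw": 0},
  {"offset": [0, -0.16, -0.06], "yaw": 0},
  {"offset": [0, -0.16, -0.06], "yaw": 0},
], fingers=0.05)

```text
time_s: 11.85
eef_pos: [445.3, 44.9, 221.5]
ee_rot: [-0.541, 0.543, -0.454, 0.454]
force: [0.3, -0.7, -0.4]
grip_width: 0.587
```

```bash
python3 go.py;python3 - <<'E'
from h import *
s=snap("side","s11");t=snap("top","t11")
for n,c,b in(("s11",s,(270,180,380,280)),("t11",t,(250,180,370,290))):
    l,tt,r,bb=b
    im=cv2.resize(c["img"][tt:bb,l:r,::-1],None,fx=6,fy=6,interpolation=cv2.INTER_CUBIC)
    cv2.imwrite(f"pics/{n}.png",(255*(im/255.)**0.6).astype(np.uint8))
E
```

```text
t 11.85 pos [445.3  44.9 221.5] jaw -1.394 F [ 0.3 -0.7 -0.4] w 0.587 j [-0.16  0.14  1.71 -0.    1.3   1.23] ydown [-0.001 -0.002 -1.   ]
```

View pics/s11.png

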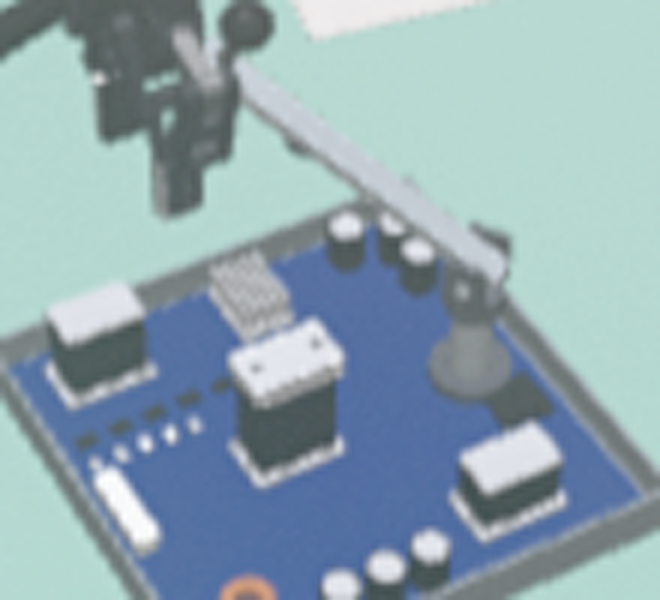

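View pics/t11.png

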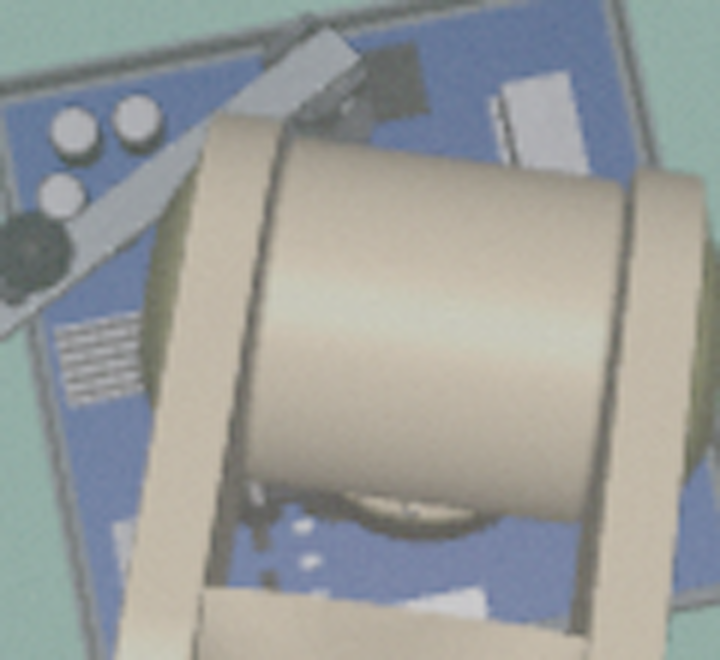

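```bash
python3 go.py 527.5 172 238 -2.35; python3 m1.py >/dev/null
python3 - <<'E'
from h import *
import io,contextlib
with contextlib.redirect_stdout(io.StringIO()):
    from m1 import W,p
c=load('s11.pkl')
im=c["img"][230:255,300:332].astype(int);m=(im.min(2)>150).astype(np.uint8)
n,l,st,ce=cv2.connectedComponentsWithStats(m)
for i in range(1,n):
    if st[i,4]>30: print(st[i,4],ce[i]+[300,230])
print(proj(c,W(p,[-20,0],84)))
print(onz(c,proj(c,W(p,[-20,0],84))[0]+[0,-.7],84))
E
```

```text
t 11.95 pos [448.5  44.9 221.3] jaw -1.394 F [0.6 0.9 0.3] w 0.589 j [-0.16  0.15  1.7  -0.    1.3   1.23] ydown [ 0.    -0.002 -1.   ]
offset [-0.1112 -0.0169  0.1001]
yaw 0.956
128 [317.3359375 239.234375 ]
[[317.62057858 239.4976418 ]]
[512.83982672  56.58870428  84.        ]
```

Emit:
jog_arm([
  {"offset": [-0.005, -0.017, 0.005], "yaw": 0.1},
  {"offset": [-0.015, -0.017, 0.015], "yaw": 0.2},
  {"offset": [-0.03, -0.017, 0.03], "yaw": 0.3},
  {"offset": [-0.045, -0.017, 0.045], "yaw": 0.4},
  {"offset": [-0.06, -0.017, 0.06], "yaw": 0.5},
  {"offset": [-0.075, -0.017, 0.07], "yaw": 0.6},
  {"offset": [-0.09, -0.017, 0.085], "yaw": 0.7},
  {"offset": [-0.1, -0.017, 0.095], "yaw": 0.8},
  {"offset": [-0.111, -0.017, 0.1], "yaw": 0.9},
  {"offset": [-0.111, -0.017, 0.1], "yaw": 0.956},
  {"offset": [-0.111, -0.017, 0.1], "yaw": 0.956},
  {"offset": [-0.111, -0.017, 0.1], "yaw": 0.956},
])

```text
time_s: 12.95
eef_pos: [527.8, 171.9, 237.5]
ee_rot: [-0.273, 0.274, -0.652, 0.653]
force: [1.0, 0.2, -0.2]
grip_width: 0.582
```

```bash
python3 go.py 527.5 172 171 -2.35;python3 - <<'E'
from h import *
s=snap("side","s12");t=snap("top","t12")
for n,c,b in(("s12",s,(260,130,380,250)),("t12",t,(220,180,340,290))):
    l,tt,r,bb=b
    im=cv2.resize(c["img"][tt:bb,l:r,::-1],None,fx=5,fy=5,interpolation=cv2.INTER_CUBIC)
    cv2.imwrite(f"pics/{n}.png",(255*(im/255.)**0.6).astype(np.uint8))
E
```

```text
t 12.95 pos [527.8 171.9 237.5] jaw -2.348 F [ 1.   0.2 -0.2] w 0.582 j [ 0.1   0.37  1.37 -0.    1.4   2.45] ydown [-0.001 -0.002 -1.   ]
offset [ 0.      0.0665 -0.0004]
yaw 0.002
```

View pics/s12.png

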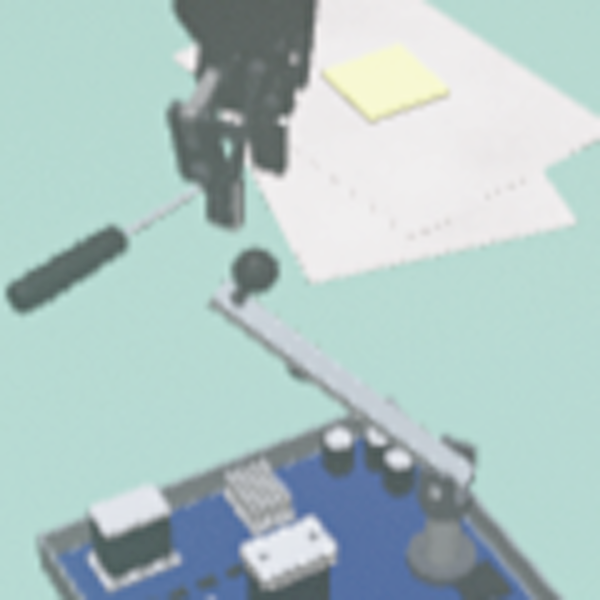

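View pics/t12.png

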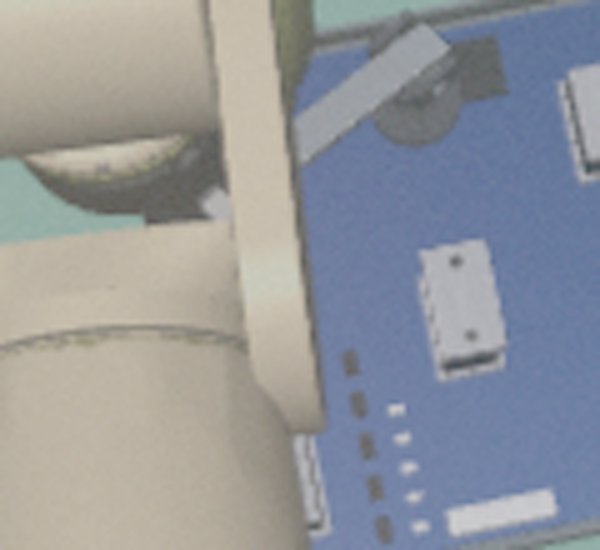

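Run:
```python
from h import *
c=load('s12.pkl')
for P in([530.3,170,251],[530.3,170,255],[530.3,170,200]): print(((proj(c,P)[0]-[260,130]+.5)*5).round())
j=np.array([np.cos(-2.35),np.sin(-2.35),0])
for sg in(1,-1): print(sg,((proj(c,np.array([530.3,170,253])+sg*j*30)[0]-[260,130]+.5)*5).round())
```

```text
[255. 204.]
[255. 198.]
[256. 272.]
1 [231. 231.]
-1 [278. 172.]
```

Emit:
jog_arm([
  {"offset": [-0.002, 0.01, 0.002], "yaw": 0},
  {"offset": [-0.002, 0.02, 0.002], "yaw": 0},
  {"offset": [-0.002, 0.03, 0.002], "yaw": 0},
  {"offset": [-0.002, 0.04, 0.002], "yaw": 0},
  {"offset": [-0.002, 0.05, 0.002], "yaw": 0},
  {"offset": [-0.002, 0.06, 0.002], "yaw": 0},
  {"offset": [-0.002, 0.066, 0.002], "yaw": 0},
  {"offset": [-0.002, 0.066, 0.002], "yaw": 0},
])

```text
time_s: 13.72
eef_pos: [529.9, 171.4, 170.3]
ee_rot: [-0.272, 0.274, -0.652, 0.653]
force: [-0.4, 0.4, -0.4]
grip_width: 0.588
```

```bash
python3 go.py 527.5 172 171 -2.35;python3 - <<'E'
from h import *
s=snap("side","s13")
for n,c,b in(("s13",s,(260,130,380,250)),):
    l,tt,r,bb=b
    im=cv2.resize(c["img"][tt:bb,l:r,::-1],None,fx=5,fy=5,interpolation=cv2.INTER_CUBIC)
    cv2.imwrite(f"pics/{n}.png",(255*(im/255.)**0.6).astype(np.uint8))
E
```

```text
t 13.72 pos [529.9 171.4 170.3] jaw -2.349 F [-0.4  0.4 -0.4] w 0.588 j [ 0.1   0.42  1.47 -0.    1.25  2.45] ydown [-0.003 -0.002 -1.   ]
offset [ 0.0012 -0.0007 -0.0021]
yaw 0.001
```

View pics/s13.png

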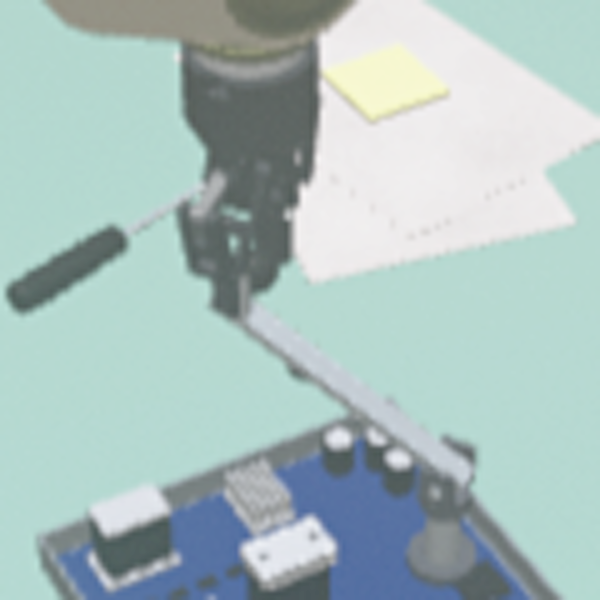

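Emit:
jog_arm([
  {"offset": [0, 0, 0], "yaw": 0},
  {"offset": [0, 0, 0], "yaw": 0},
  {"offset": [0, 0, 0], "yaw": 0},
  {"offset": [0, 0, 0], "yaw": 0},
  {"offset": [0, 0, 0], "yaw": 0},
  {"offset": [0, 0, 0], "yaw": 0},
], fingers=0.018, grip_force=40)

```text
time_s: 14.27
eef_pos: [530.2, 171.7, 171.6]
ee_rot: [-0.273, 0.274, -0.652, 0.653]
force: [-1.0, 1.9, 2.8]
grip_width: 0.299
```

```bash
cat > arc.py <<'E'
import sys,numpy as np
from rig import ctrl
from scipy.spatial.transform import Rotation as R
# arc.py px py dtheta n : rotate ccw by dtheta about pivot in n rows
px,py,dt,n=float(sys.argv[1]),float(sys.argv[2]),float(sys.argv[3]),int(sys.argv[4])
s=ctrl.sense();q=s['ee_rot'];M=R.from_quat([q[1],q[2],q[3],q[0]]).as_matrix();p=s['eef_pos']
v=p-[px,py,p[2]];print(p.round(1),"r",np.hypot(v[0],v[1]).round(1),"turret",(.178+np.pi-np.arctan2(v[1],v[0])%(2*np.pi)).round(3),"F",s['force'].round(1))
for i in range(1,n+1):
    a=dt*i/n;w=R.from_rotvec([0,0,a]).apply(v)
    print((M.T@(w-v)/1000).round(3).tolist(),round(-a,3))
E
python3 arc.py 620 75 0.5 6
```

```text
[530.2 171.7 171.6] r 131.9 turret 1.0 F [-1.   1.9  2.8]
[0.011, 0.0, -0.0] -0.083
[0.022, 0.0, 0.001] -0.167
[0.033, 0.0, 0.003] -0.25
[0.043, 0.0, 0.005] -0.333
[0.054, 0.0, 0.009] -0.417
[0.064, 0.0, 0.013] -0.5
```

Emit:
jog_arm([
  {"offset": [0.011, 0, 0], "yaw": -0.083},
  {"offset": [0.022, 0, 0.001], "yaw": -0.167},
  {"offset": [0.033, 0, 0.003], "yaw": -0.25},
  {"offset": [0.043, 0, 0.005], "yaw": -0.333},
  {"offset": [0.054, 0, 0.009], "yaw": -0.417},
  {"offset": [0.064, 0, 0.013], "yaw": -0.5},
  {"offset": [0.064, 0, 0.013], "yaw": -0.5},
])

```text
time_s: 14.85
eef_pos: [495.0, 115.3, 171.6]
ee_rot: [-0.427, 0.427, -0.563, 0.565]
force: [5.7, -0.4, -4.1]
grip_width: 0.3
```

```bash
python3 arc.py 620 75 0.48 6; python3 go.py
```

```text
[495.  115.3 171.6] r 131.3 turret 0.49 F [ 5.7 -0.4 -4.1]
[0.011, 0.0, 0.0] -0.08
[0.021, 0.0, 0.001] -0.16
[0.031, 0.0, 0.003] -0.24
[0.042, 0.0, 0.005] -0.32
[0.051, 0.0, 0.008] -0.4
[0.061, 0.0, 0.013] -0.48
t 14.85 pos [495.  115.3 171.6] jaw -1.845 F [ 5.7 -0.4 -4.1] w 0.3 j [-0.    0.32  1.62 -0.    1.21  1.85] ydown [ 0.001 -0.002 -1.   ]
```

Emit:
jog_arm([
  {"offset": [0.011, 0, 0.001], "yaw": -0.08},
  {"offset": [0.021, 0, 0.002], "yaw": -0.16},
  {"offset": [0.031, 0, 0.004], "yaw": -0.24},
  {"offset": [0.042, 0, 0.006], "yaw": -0.32},
  {"offset": [0.051, 0, 0.009], "yaw": -0.4},
  {"offset": [0.058, 0, 0.013], "yaw": -0.455},
  {"offset": [0.058, 0, 0.013], "yaw": -0.455},
])

```text
time_s: 15.43
eef_pos: [491.4, 54.9, 171.9]
ee_rot: [-0.543, 0.544, -0.452, 0.453]
force: [-5.4, 1.9, 3.3]
grip_width: 0.302
```

```bash
python3 go.py
python3 - <<'E'
from h import *
s=snap("side","s14");t=snap("top","t14")
for n,c,b in(("s14",s,(260,150,380,270)),("t14",t,(220,170,340,290))):
    l,tt,r,bb=b
    im=cv2.resize(c["img"][tt:bb,l:r,::-1],None,fx=5,fy=5,interpolation=cv2.INTER_CUBIC)
    cv2.imwrite(f"pics/{n}.png",(255*(im/255.)**0.6).astype(np.uint8))
E
```

```text
t 15.43 pos [491.4  54.9 171.9] jaw -1.388 F [-5.4  1.9  3.3] w 0.302 j [-0.12  0.29  1.66 -0.    1.2   1.26] ydown [-0.001 -0.003 -1.   ]
```

View pics/s14.png

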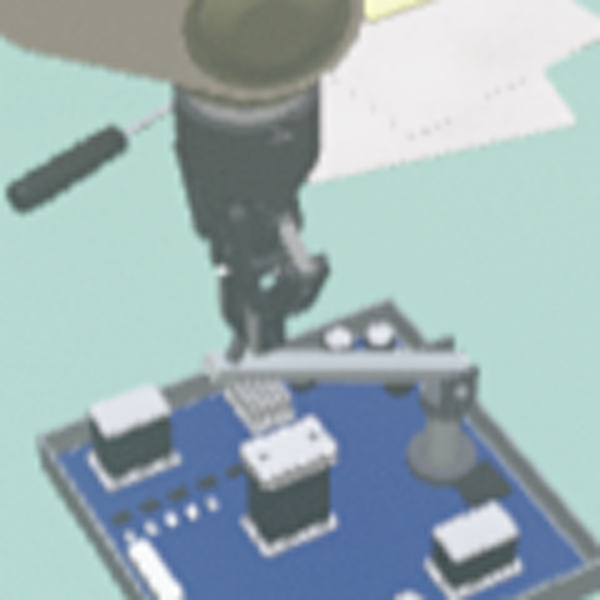

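View pics/t14.png

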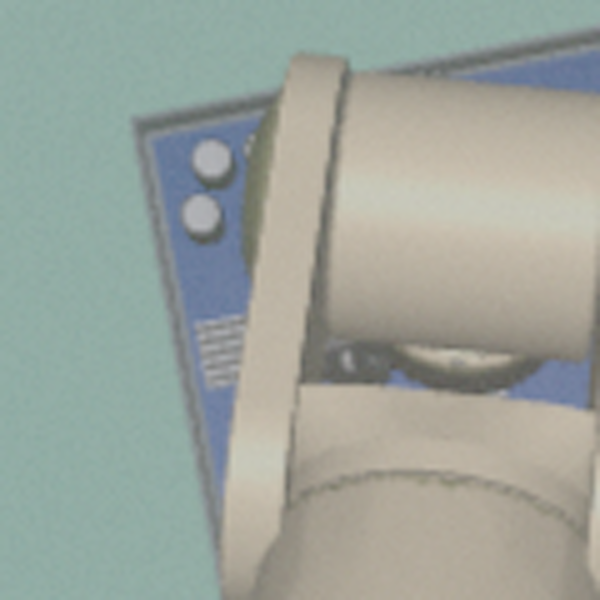

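Emit:
jog_arm([
  {"offset": [0.001, 0, 0], "yaw": 0},
  {"offset": [0.002, 0, 0], "yaw": -0.005},
  {"offset": [0.002, 0, 0], "yaw": -0.005},
])

```text
time_s: 15.78
eef_pos: [491.5, 53.9, 171.8]
ee_rot: [-0.543, 0.545, -0.451, 0.452]
force: [-3.7, 3.0, 1.4]
grip_width: 0.298
```

Emit:
jog_arm([
  {"offset": [0.001, 0, 0], "yaw": 0},
  {"offset": [0.002, 0, 0], "yaw": 0},
  {"offset": [0.002, 0, 0], "yaw": 0},
])

```text
time_s: 16.03
eef_pos: [491.7, 52.1, 171.7]
ee_rot: [-0.544, 0.545, -0.451, 0.451]
force: [-3.5, 4.8, 1.5]
grip_width: 0.3
```

Emit:
jog_arm([
  {"offset": [0.001, 0, 0], "yaw": 0},
  {"offset": [0.002, 0, 0], "yaw": 0},
  {"offset": [0.002, 0, 0], "yaw": 0},
])

```text
time_s: 16.28
eef_pos: [491.7, 50.9, 171.5]
ee_rot: [-0.544, 0.545, -0.452, 0.451]
force: [-3.8, 7.7, 2.6]
grip_width: 0.297
```

Emit:
jog_arm([
  {"offset": [0.001, 0, 0], "yaw": 0},
  {"offset": [0.002, 0, 0], "yaw": 0},
  {"offset": [0.002, 0, 0], "yaw": 0},
])

```text
time_s: 16.53
eef_pos: [491.7, 50.1, 171.3]
ee_rot: [-0.545, 0.545, -0.452, 0.449]
force: [-4.1, 10.3, 1.4]
grip_width: 0.304
```

Emit:
jog_arm([
  {"offset": [0.001, 0.007, -0.005], "yaw": 0},
  {"offset": [0.001, 0.0135, -0.0095], "yaw": 0},
  {"offset": [0.001, 0.021, -0.0145], "yaw": 0},
  {"offset": [0.001, 0.0295, -0.019], "yaw": 0},
  {"offset": [0.001, 0.0365, -0.0225], "yaw": 0},
  {"offset": [0.001, 0.0435, -0.026], "yaw": 0},
  {"offset": [0.001, 0.048, -0.0275], "yaw": 0},
  {"offset": [0.001, 0.053, -0.0295], "yaw": 0},
  {"offset": [0.001, 0.053, -0.0295], "yaw": 0},
])

```text
time_s: 17.28
eef_pos: [462.2, 44.6, 117.8]
ee_rot: [0.545, -0.544, 0.453, -0.449]
force: [-4.1, 9.4, 4.6]
grip_width: 0.3
```

```bash
python3 go.py
python3 - <<'E'
from h import *
s=snap("side","s15")
for n,c,b in(("s15",s,(260,150,380,270)),):
    l,tt,r,bb=b
    im=cv2.resize(c["img"][tt:bb,l:r,::-1],None,fx=5,fy=5,interpolation=cv2.INTER_CUBIC)
    cv2.imwrite(f"pics/{n}.png",(255*(im/255.)**0.6).astype(np.uint8))
E
```

```text
t 17.28 pos [462.2  44.6 117.8] jaw -1.384 F [-4.1  9.4  4.6] w 0.3 j [-0.16  0.29  1.81  0.    1.05  1.22] ydown [-0.004  0.004 -1.   ]
```

View pics/s15.png

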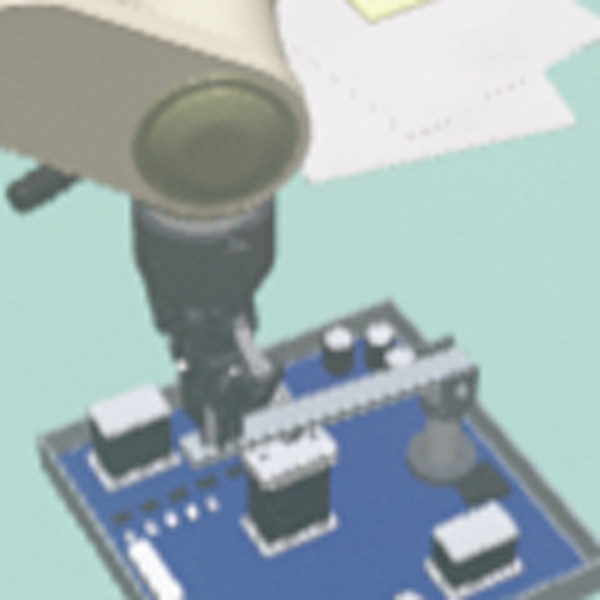

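Emit:
jog_arm([
  {"offset": [0, 0.002, -0.001], "yaw": 0},
  {"offset": [0, 0.004, -0.0015], "yaw": 0},
  {"offset": [0, 0.006, -0.002], "yaw": 0},
  {"offset": [0, 0.006, -0.002], "yaw": 0},
])

```text
time_s: 17.67
eef_pos: [460.2, 44.8, 112.2]
ee_rot: [0.545, -0.544, 0.454, -0.449]
force: [-3.9, 7.6, 5.6]
grip_width: 0.301
```

Emit:
jog_arm([
  {"offset": [0, 0.001, 0], "yaw": 0},
  {"offset": [0, 0.002, -0.001], "yaw": 0},
  {"offset": [0, 0.002, -0.001], "yaw": 0},
])

```text
time_s: 17.92
eef_pos: [459.7, 45.1, 110.4]
ee_rot: [0.545, -0.543, 0.454, -0.45]
force: [-1.5, 7.0, 4.6]
grip_width: 0.295
```

Emit:
jog_arm([
  {"offset": [0, 0.001, 0], "yaw": 0},
  {"offset": [0, 0.002, 0], "yaw": 0},
  {"offset": [0, 0.002, 0], "yaw": 0},
])

```text
time_s: 18.17
eef_pos: [459.8, 45.2, 109.2]
ee_rot: [0.545, -0.543, 0.454, -0.45]
force: [-6.7, 5.0, 12.3]
grip_width: 0.297
```

Emit:
jog_arm([
  {"offset": [0, 0.001, 0], "yaw": 0},
  {"offset": [0, 0.001, 0], "yaw": 0},
])

```text
time_s: 18.33
eef_pos: [459.7, 45.3, 109.2]
ee_rot: [0.545, -0.542, 0.454, -0.45]
force: [-8.6, 3.7, 13.5]
grip_width: 0.301
```

Emit:
jog_arm([
  {"offset": [0.001, 0.001, -0.001], "yaw": 0},
  {"offset": [0.001, 0.0017, -0.001], "yaw": 0},
  {"offset": [0.001, 0.0017, -0.001], "yaw": 0},
])

```text
time_s: 18.58
eef_pos: [459.9, 44.6, 109.0]
ee_rot: [0.546, -0.541, 0.453, -0.451]
force: [-5.1, 8.5, 16.9]
grip_width: 0.302
```

Emit:
jog_arm([
  {"offset": [0, 0.0015, 0], "yaw": 0},
  {"offset": [0, 0.0025, 0], "yaw": 0},
  {"offset": [0, 0.0025, 0], "yaw": 0},
  {"offset": [0, 0.0025, 0], "yaw": 0},
])

```text
time_s: 18.92
eef_pos: [459.9, 44.8, 108.6]
ee_rot: [0.546, -0.541, 0.453, -0.451]
force: [-14.9, 3.8, 28.8]
grip_width: 0.303
```

```bash
python3 go.py
python3 - <<'E'
from h import *
s=snap("side","s16");t=snap("top","t16")
cv2.imwrite("pics/t16f.png",t["img"][:,:,::-1])
for n,c,b in(("s16",s,(270,195,370,275)),):
    l,tt,r,bb=b
    im=cv2.resize(c["img"][tt:bb,l:r,::-1],None,fx=7,fy=7,interpolation=cv2.INTER_CUBIC)
    cv2.imwrite(f"pics/{n}.png",(255*(im/255.)**0.6).astype(np.uint8))
E
python3 go.py
```

```text
t 18.92 pos [459.9  44.8 108.6] jaw -1.387 F [-14.9   3.8  28.8] w 0.303 j [-0.16  0.3   1.83  0.01  1.01  1.22] ydown [ 0.002  0.007 -1.   ]
t 19.02 pos [459.9  44.8 108.6] jaw -1.387 F [-13.6   3.8  27.3] w 0.296 j [-0.16  0.3   1.83  0.01  1.01  1.22] ydown [ 0.002  0.007 -1.   ]
```

View pics/s16.png

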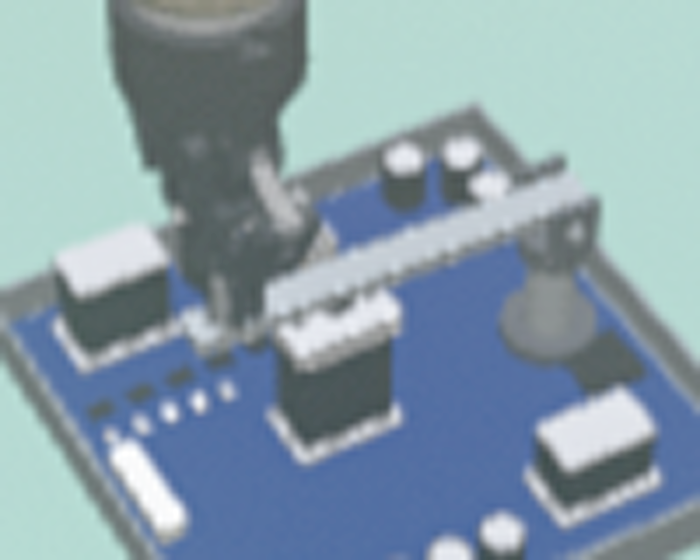

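View pics/t16f.png

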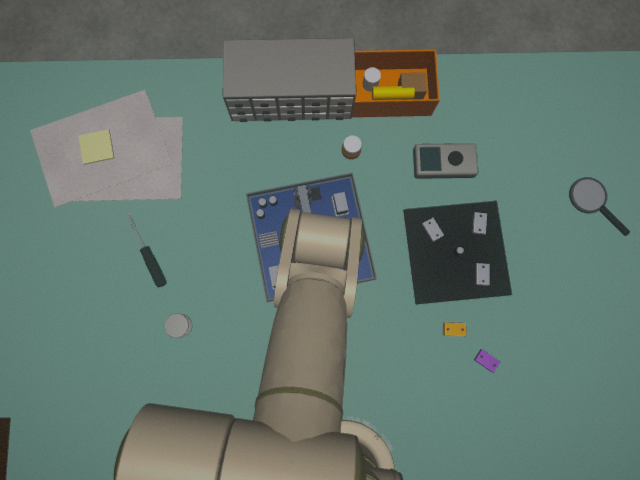

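Emit:
jog_arm([
  {"offset": [0.001, 0.0018, -0.001], "yaw": 0},
  {"offset": [0.001, 0.0018, -0.001], "yaw": 0},
  {"offset": [0.001, 0.0018, -0.001], "yaw": 0},
  {"offset": [0.001, 0.0018, -0.001], "yaw": 0},
])

```text
time_s: 19.35
eef_pos: [459.9, 44.4, 108.7]
ee_rot: [0.547, -0.54, 0.453, -0.452]
force: [-6.9, 10.2, 21.3]
grip_width: 0.297
```

Run:
```python
from h import *
from rig import ctrl
s=snap("side","s17")
c=s
im=cv2.resize(c["img"][195:275,270:370,::-1],None,fx=7,fy=7,interpolation=cv2.INTER_CUBIC)
im=(255*(im/255.)**0.6).astype(np.uint8)
d=np.array([-np.cos(.178),-np.sin(.178),0]);P0=np.array([620.2,73.4,90])
for r in(20,60,100,140,175):
    for z in (6,):
        u,v=proj(c,P0+d*r*np.cos(.036)+[0,0,r*.036+z])[0]+[0,-.7]
        cv2.circle(im,(int((u-270+.5)*7),int((v-195+.5)*7)),2,(0,0,255),-1)
cv2.imwrite("pics/s17.png",im)
st=ctrl.sense();print(st['force'],st['eef_pos'],st['time_s'])
```

```text
[-8.00782252 10.21534427 22.93533887] [459.9428049   44.44612841 108.72219784] 19.4
```

View pics/s17.png

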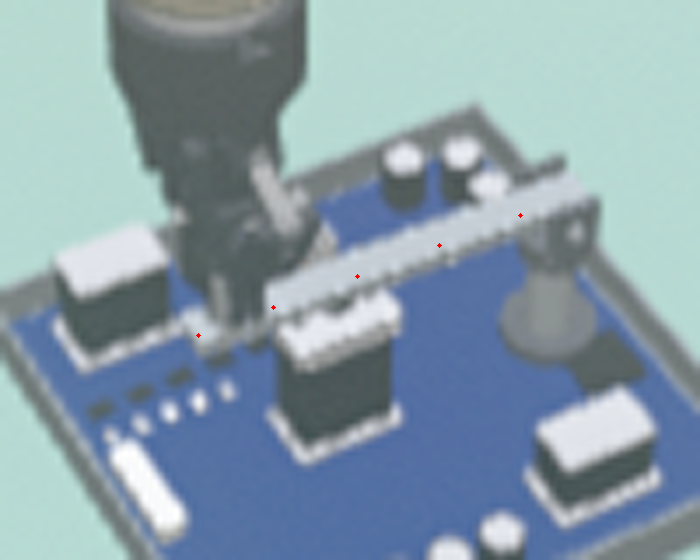

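```bash
python3 -c "
from rig import ctrl
print(ctrl.finish_job())"
```

```text
the job is handed in; nothing more can be done
None
```

I put one plate from the mat flat on the module, swung the bar to its stop by its knob and pressed it down. I handed the job in at about 19.4 s while still holding it.

- **Number of plates:** the module top is at 72 mm, so one plate was right. Triangulation gave 74 mm with a constant bias of about 2 mm, and the plate touched down at 72 mm.
- **Plate position:** the side view puts it within about 1.5 mm of centre, and it looked aligned with the module in both views.
- **Clamp:** the knob stopped at the height expected for one plate (tilt about 0.036), and the foot bears on the plate in the side view. The last reading was about 23 N down, with roughly 10 N of sideways push holding the bar against its stop. There was also about 8 N along the bar.
- **Bystanders:** in the last overhead picture those in view, and the two coloured look-alikes, look as they did at the start. The toroid was hidden by the arm.

**What disagreed:** the fingertips stood about 13 mm above the reported TCP height, where the text puts them 17 mm ahead of it. My first closing therefore passed over the plate and gripped nothing. I then felt for the plate's top, pressing it once with about 32 N through the fingertips. The plate did not move, and I worked from the measured offset after that.

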